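# Pack sweet tins into a gift carton on the parcel scale

### The job

Make up this gift parcel: swing the tag reader aside off the empty carton, and turn the knob on the scale's dial until the zero bar of the dial card lies right under the pointer, so that the scale reads zero with the empty carton on it; leave the knob alone after that. Then take every sweet tin off the stock shelf, lifting each one over the front rail, and set them all in the carton side by side, none sticking out above its rim. Last, swing the reader back so that its window is centred over the packed carton, leave it there with the carton still on the scale, and do not disturb the tape, mug and stapler.

Things in the scene. Friction and masses are not known exactly. Their poses are not given: they have to be found in the camera images.
- rack: low wooden stock shelf, fixed, 200 deep (x) x 420 wide (y), open above. Origin at table level under the middle of the tin row; its front is -x. Board top 70 above the table, from x = -95 to +105; end panels 118 high; rear stop at x = +95 to +105, 105 high. A round steel rail along the front at x = -90 keeps the tins in
- rail_mid (a point): middle of the top of the shelf's front retaining rail (8 thick), 110 above the table, that is 40 above the shelf board
- tin1: square steel sweet tin with a paper band, 60 x 60 x 90 high, 0.17 to 0.34 kg; origin at its centre, z along its height. It starts upright on the shelf behind the rail, in a row along the shelf's y with the others, about 92 apart; if absent the reading is None from the start
- tin2: a second such tin, same size, place in the row next to tin1 (may be absent)
- tin3: a third such tin (may be absent)
- tin4: a fourth such tin (may be absent)
- scale: flat mechanical parcel scale, fixed to the table. Origin at table level under the middle of its platform. The steel platform is 280 (x) x 225 (y), its top 55 above the table when empty, and sinks about 6.5 mm per kg. A round dial of radius 68, face 52 above the table and looking up, is centred at x = +20, y = -190 from the origin
- tare: the turning dial card (radius 60) and the knob in its middle; origin at table level on the dial's vertical axis, x towards the zero bar. The knob is a black bar 50 long (along this x) x 14 thick, from 75 to 114 above the table, on a hub of radius 18. It turns both ways with light friction (0.06 N m), stays where it is left, and turns the card with it, not the pointer
- tare_grip (a point): the knob's grip point on the dial axis, 100 above the table
- zero_mark (a point): point on the bold black zero bar of the card, 50 from the dial axis, 56 above the table; turns with the knob
- pointer_tip (a point): tip of the dial's thin red pointer, 50 from the dial axis, 56 above the table, just over the card. The weight on the platform turns it clockwise seen from above, about 1.7 rad per kg; it reads zero when it lies over the zero bar
- carton: open cardboard gift carton standing on the scale's platform, not fixed, 260 (x) x 210 (y) x 100 high outside, walls and bottom 5 thick, flaps folded down outside (10 more on each side), 0.28 to 0.52 kg; origin at the centre of its underside, z up
- reader: swing arm of the tag reader: a level bar on a post behind the scale; a white head (66 x 76 x 36, 210 to 248 above the table) at its end, 215 from the hinge. Vertical hinge, stiff (0.5 N m, about 2.5 N at the head), stays put. Origin at table level on the hinge axis, -y along the bar to the head. Swung so that the bar points along the scale's -y, the head is clear of the carton, beyond its +x side
- reader_hinge (a point): point on the hinge axis of the reader arm, at the height of the bar, 230 above the table
- reader_grip (a point): the grip point of the rubber handle post standing on the reader head: round, 26 in diameter, from 248 to 292 above the table; this point is on its axis 280 above the table
- reader_window (a point): centre of the downward-looking window under the reader head, 210 above the table, straight below the handle post
- tape: bystander: roll of packing tape, 100 in diameter, 48 high, lying flat
- mug: bystander: blue mug, 80 in diameter, 90 high
- stapler: bystander: black stapler, 150 long, 45 high
There are look-alikes about, which are no part of the job. Leave any green or turquoise look-alike of the tin3 alone. Leave any pink or yellow look-alike of the tin2 alone.

How it is judged (in metres and radians):
On the way, in this order (a step that is already met when the one before it is completed fails the run):
1. with the empty carton on the scale and the knob let go, the zero bar lies under the pointer (tips within 4 mm) (horizontal distance between pointer_tip and zero_mark below 0.004 m and contact force between the fingers and tare below 0.3 N and angular speed of tare below 0.05 rad/s and contact force between the fingers and carton below 0.3 N and horizontal distance between carton and scale below 0.05 m and height (world z) of carton above 0.02 m and angle between carton's own z axis and vertical below 0.08 rad and not (x of tin1 in the frame of carton between -0.115 and 0.115 m and y of tin1 in the frame of carton between -0.09 and 0.09 m and z of tin1 in the frame of carton between 0.01 and 0.07 m) and not (x of tin2 in the frame of carton between -0.115 and 0.115 m and y of tin2 in the frame of carton between -0.09 and 0.09 m and z of tin2 in the frame of carton between 0.01 and 0.07 m) and not (x of tin3 in the frame of carton between -0.115 and 0.115 m and y of tin3 in the frame of carton between -0.09 and 0.09 m and z of tin3 in the frame of carton between 0.01 and 0.07 m) and not (x of tin4 in the frame of carton between -0.115 and 0.115 m and y of tin4 in the frame of carton between -0.09 and 0.09 m and z of tin4 in the frame of carton between 0.01 and 0.07 m)), for 0.5 s.
2. every tin is in the carton, at rest, below the rim (x of tin1 in the frame of carton between -0.115 and 0.115 m and y of tin1 in the frame of carton between -0.09 and 0.09 m and z of tin1 in the frame of carton between 0.01 and 0.07 m and linear speed of each of tin1, tin2, tin3, tin4 below 0.02 m/s and x of tin2 in the frame of carton between -0.115 and 0.115 m and y of tin2 in the frame of carton between -0.09 and 0.09 m and z of tin2 in the frame of carton between 0.01 and 0.07 m and x of tin3 in the frame of carton between -0.115 and 0.115 m and y of tin3 in the frame of carton between -0.09 and 0.09 m and z of tin3 in the frame of carton between 0.01 and 0.07 m and x of tin4 in the frame of carton between -0.115 and 0.115 m and y of tin4 in the frame of carton between -0.09 and 0.09 m and z of tin4 in the frame of carton between 0.01 and 0.07 m and horizontal distance between carton and scale below 0.05 m and height (world z) of carton above 0.02 m and angle between carton's own z axis and vertical below 0.08 rad), for 0.3 s.
3. the reader window is centred over the carton within 40 mm (horizontal distance between reader_window and carton below 0.04 m and angular speed of reader below 0.03 rad/s), for 0.3 s.
At the end, for the whole second after the job is handed in: Every tin rests in the carton, standing or lying, centre under 70 mm above the carton's underside (none over the rim); the carton stands level on the scale, within 50 mm of the platform's middle; the reader's window is at rest within 40 mm (level distance) of the carton's centre (all of step 2 and all of step 3); the robot touches nothing.
It fails at once if the tare knob is touched again once a tin is in the carton (contact force between the fingers and tare above 1 N and ((x of tin1 in the frame of carton between -0.115 and 0.115 m and y of tin1 in the frame of carton between -0.09 and 0.09 m and z of tin1 in the frame of carton between 0.01 and 0.07 m) or (x of tin2 in the frame of carton between -0.115 and 0.115 m and y of tin2 in the frame of carton between -0.09 and 0.09 m and z of tin2 in the frame of carton between 0.01 and 0.07 m) or (x of tin3 in the frame of carton between -0.115 and 0.115 m and y of tin3 in the frame of carton between -0.09 and 0.09 m and z of tin3 in the frame of carton between 0.01 and 0.07 m) or (x of tin4 in the frame of carton between -0.115 and 0.115 m and y of tin4 in the frame of carton between -0.09 and 0.09 m and z of tin4 in the frame of carton between 0.01 and 0.07 m))).
It fails at once if a bystander (tape, mug or stapler) is moved more than 40 mm (distance of any of tape, mug, stapler from where it was at the start of the episode above 0.04 m).
Of tin1, tin2, tin3, tin4 only 3 to 4 are there at a start; the rules pass over those that are not, and their reading is None.
At some moment in a run one of tin1, tin2, tin3, tin4 may be knocked a few centimetres aside while the robot is not near it.
Once in a run the grip may slacken for a moment while it holds something.
It also fails if it takes over 210 s, if anything falls off the work surface, if the arm or the gripper's body presses on something with over 40 N, if the wrist force passes 120 N, or if a joint passes its speed limit or range.

### The arm

A 6-joint arm with a two-finger parallel gripper is mounted at the origin on the work surface. World frame = base frame: x ahead of the robot, y to its left, z up, the work surface at z = 0. Lengths are in m, angles in degrees, forces in N, time in s.
With the tool pointing down it reaches from about 0.375 to 0.9 m from the base axis. Payload 3.1 kg.
Tool frame: the origin (TCP) lies on the centre line of the jaws, within the pads' length; the fingertips stand 8 mm ahead of it and the grasp point (between the pads) lies 11 mm behind it (bot.tip_extent is the distance from the TCP to the fingertips, in m); z points along the fingers, y is the line along which they close (so a half turn about z gives the same grasp; the last joint's range is limited). The gripper opens to 87 mm and grips with 3 to 60 N. Pads are 19 mm wide; open, the fingers measure 117 mm over their backs; the gripper's body (75 mm by 190 mm) begins 51 mm behind the grasp point.
Start: joints at [59.387, 30.224, 82.088, -0, 67.689, -10.227], TCP at [0.218, 0.586, 0.231] pointing down, gripper open.
Joint ranges: [-176.69, 176.69], [-43.24, 126.21], [12.49, 139.97], [-82, 262], [0, 151.66], [-163.58, 163.58]. Speed limits (degrees/s): [159.86, 159.86, 180, 180, 180, 180].

### API

Orientations are given as a 3x3 rotation matrix whose columns are the frame's x, y, z axes.
In Python, from rig import bot, vision, workorder gives the robot as it stands.
- The arm moves only by the shell command python3 -m handwheel 'ROWS'. ROWS is JSON, a list of rows, each an object with "delta_rot": the turn, a rotation vector about the tool's x, y, z in rad, a list of three; "xyz": the shift along the tool's x, y, z in mm, a list of three; "hand": the closure, from -1 (fully open) to 1 (shut). A call has exactly 5 rows; each row is the pose to reach, as a shift and turn from the pose commanded when the call began, along the tool's axes at that moment; what a row does not reach only later rows make up. A row lasts 1/8 s, in which the tool goes at most 62.5 mm and 10.7 degrees, less where a joint would pass 70% of its speed; a pose out of reach is approached as far as the arm can. A call with a gripper value outside its range is refused whole. The fingers move at their own pace and stop on an object; the grip force is fixed at half the most. Time passes only in rows, so rows that repeat a pose let the fingers close, or fill a call up. It gives the time, the measured TCP pose, the force, the opening and the grip force at its end, in the units of the state.
- bot.read_state(): the state, without advancing time (a new reading comes with each control period).
- vision.capture(name): name is "scene" or "top" or "wrist"; returns the picture (400x640x3 uint8, red, green, blue); there is no depth.
- vision.camera_model(name): a dict with "camera_matrix" (3x3 intrinsics, pixels), "camera_from_world" (4x4, takes a point from world to camera coordinates). Camera axes: x right, y up, looking along -z (the intrinsics and any distortion apply to the point x, -y, -z); pixel columns grow to the right and rows downward; lengths in m; the calibration is good to about 2 mm. A picture is of the moment at which its call begins: read the wrist's pose just before it. camera_model takes no time and is no camera call; for the wrist camera it gives the pose at the moment of the call.
- workorder.hand_in(): hands the job in; it is judged then, once.
The state is a dict: "time_s": time; "joint_positions": joint angles; "qvel": joint speeds; "tau": joint torques, N m; "position": TCP position; "tcp_rot": TCP orientation; "force": force on the tool from outside, world axes, zero at the start; "moment": the same for the moment, N m; "opening": opening from 0.0 (shut) to 1.0 (fully open); "grasp_force": force on a finger pad.
Only numpy, scipy, OpenCV 4.12 (cv2) and the standard library are available. Lean on these libraries where they do the work, as an engineer would, in place of code of your own. Each camera call takes 0.05 s, during which the arm holds its last target. There are 200 camera calls.

## Working session

There is one attempt and no reset: what is moved stays moved. The work goes in short steps, Python scripts to look and compute and a shell command to move; the robot and the scene stay as the last step left them, time stands still between calls to the robot, and variables do not carry over. Pictures are saved under pics/ and viewed, at most 14 in all, crops included, and the job is handed in when it is done.

```bash
mkdir -p pics; ls; cat > h.py <<'E'
import numpy as np, cv2
from rig import bot, vision, workorder
def save(name, fn, crop=None, scale=1):
    im=vision.capture(name)[:,:,::-1]
    cv2.imwrite('pics/raw_'+fn+'.png',im)
    if crop: im=im[crop[1]:crop[3],crop[0]:crop[2]]
    if scale!=1: im=cv2.resize(im,None,fx=scale,fy=scale,interpolation=cv2.INTER_CUBIC)
    cv2.imwrite('pics/'+fn+'.png',im)
def unproj(m,u,v,z):
    K=np.array(m['camera_matrix']);T=np.array(m['camera_from_world'])
    d=np.linalg.inv(K)@[u,v,1]; d=np.array([d[0],-d[1],-d[2]])
    R=T[:3,:3];c=-R.T@T[:3,3]; d=R.T@d
    return c+d*(z-c[2])/d[2]
def proj(m,p):
    K=np.array(m['camera_matrix']);T=np.array(m['camera_from_world'])
    q=T[:3,:3]@np.array(p)+T[:3,3]; w=K@[q[0],-q[1],-q[2]]; return w[:2]/w[2]
E
python3 - <<'E'
from h import *
save('top','top0',scale=1.25); save('scene','scene0',scale=1.25)
for n in('top','scene'):
    m=vision.camera_model(n); print(n,{k:np.round(np.array(v),3).tolist() if k!='x' else v for k,v in m.items()})
s=bot.read_state();print(s['time_s'],np.round(s['tcp_rot'],3),s['position'])
E
```

```text
pics
top {'camera_matrix': [[512.914, 0.0, 317.472], [0.0, 512.914, 195.086], [0.0, 0.0, 1.0]], 'camera_from_world': [[-0.03, -1.0, -0.004, 0.023], [0.979, -0.031, 0.203, -0.566], [-0.203, 0.002, 0.979, -1.332], [0.0, 0.0, 0.0, 1.0]]}
scene {'camera_matrix': [[421.494, 0.0, 317.826], [0.0, 421.494, 196.397], [0.0, 0.0, 1.0]], 'camera_from_world': [[0.252, 0.968, -0.015, -0.135], [-0.69, 0.19, 0.699, 0.254], [0.679, -0.166, 0.715, -1.793], [0.0, 0.0, 0.0, 1.0]]}
0.1 [[-0.937  0.348 -0.001]
 [ 0.348  0.937 -0.002]
 [ 0.    -0.002 -1.   ]] [0.21736488 0.5853157  0.22969951]
```

View pics/top0.png

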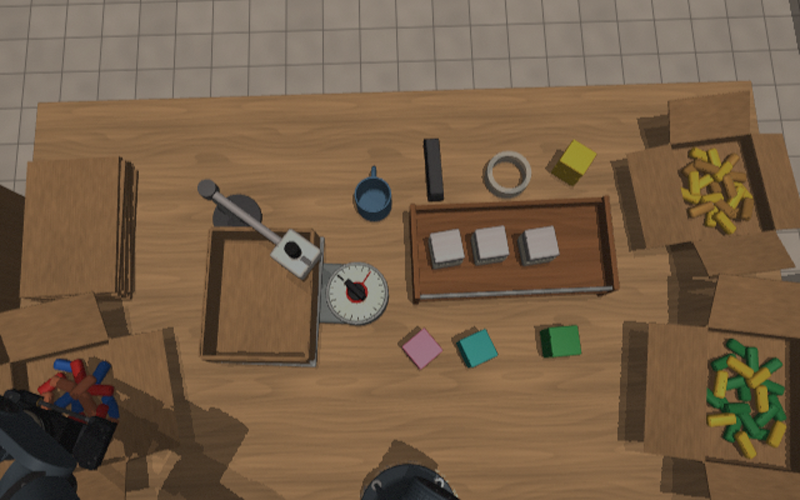

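View pics/scene0.png

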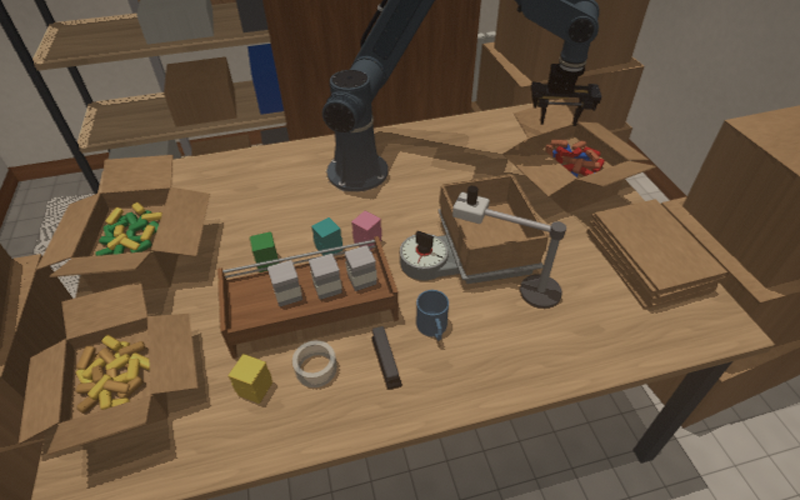

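```bash
python3 - <<'E'
from h import *
m=vision.camera_model('top')
for n,u,v,z in [('tin_a',447,248,.16),('tin_b',491,245,.16),('tin_c',540,244,.16),('rackFL',416,300,.118),('rackFR',616,291,.118),('railmidL',416,296,.11),('railR',610,290,.11),('backL',411,205,.118),('backR',606,198,.118),('hinge',208,188,.24),('handle',292,250,.292),('dial',357,293,.052),('knobtop',352,288,.114),('c_TL',211,229,.155),('c_BL',202,357,.155),('c_BR',311,361,.155),('mug',373,197,.09),('stap1',432,140,.045),('stap2',435,200,.045)]:
    print(n,np.round(unproj(m,u/1.25,v/1.25,z),3))
im=cv2.imread('pics/raw_top0.png')[140:310,150:350]
cv2.imwrite('pics/crop0.png',cv2.resize(im,None,fx=3.5,fy=3.5,interpolation=cv2.INTER_CUBIC))
E
```

```text
tin_a [ 0.533 -0.094  0.16 ]
tin_b [ 0.537 -0.183  0.16 ]
tin_c [ 0.536 -0.281  0.16 ]
rackFL [ 0.436 -0.03   0.118]
rackFR [ 0.442 -0.438  0.118]
railmidL [ 0.445 -0.03   0.11 ]
railR [ 0.445 -0.429  0.11 ]
backL [ 0.636 -0.027  0.118]
backR [ 0.638 -0.437  0.118]
hinge [0.649 0.364 0.24 ]
handle [0.512 0.194 0.292]
dial [0.463 0.094 0.052]
knobtop [0.465 0.1   0.114]
c_TL [0.589 0.381 0.155]
c_BL [0.333 0.392 0.155]
c_BR [0.319 0.18  0.155]
mug [0.664 0.054 0.09 ]
stap1 [ 0.807 -0.081  0.045]
stap2 [ 0.666 -0.082  0.045]
```

View pics/crop0.png

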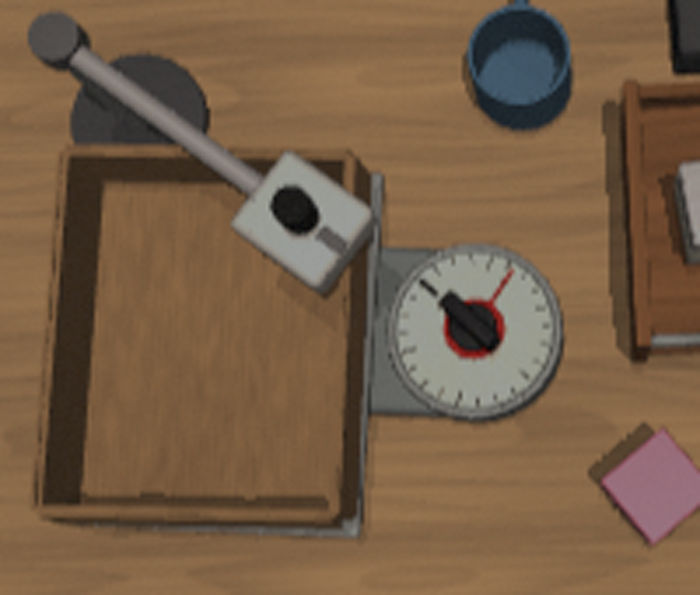

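```bash
cat >> h.py <<'E'
def go(p,A=None):
    "shift (mm, tool axes) and z turn (rad) from here to world p with tool-x heading A deg"
    s=bot.read_state();R=np.array(s['tcp_rot']);d=R.T@(np.array(p)-s['position'])*1000
    a=np.degrees(np.arctan2(R[1,0],R[0,0]))
    t=0 if A is None else -np.radians((A-a+180)%360-180)
    print('t',round(s['time_s'],1),'pos',np.round(s['position'],4),'A',round(a,1),'tilt',np.round(R[:2,2],3),'open',round(s['opening'],3),'gf',round(s['grasp_force'],1),'F',np.round(s['force'],1),'\n SHIFT',np.round(d,1),'TURN',round(t,3))
def rs():
    s=bot.read_state();go(s['position'])
E
python3 -m handwheel '[{"xyz":[0,0,-62],"delta_rot":[0,0,0.18],"hand":-1},{"xyz":[0,0,-115],"delta_rot":[0,0,0.36],"hand":-1},{"xyz":[-50,-32,-115],"delta_rot":[0,0,0.54],"hand":-1},{"xyz":[-100,-64,-115],"delta_rot":[0,0,0.72],"hand":-1},{"xyz":[-150,-96,-115],"delta_rot":[0,0,0.9],"hand":-1}]'
python3 -c "
from h import *
go([.512,.194,.345],60)"
```

```text
time_s: 0.72
position: [0.3253, 0.4421, 0.3453]
tcp_rot: [[-0.305, 0.952, -0.0], [0.952, 0.305, -0.0], [-0.0, -0.0, -1.0]]
force: [0.9, 0.1, 0.7]
opening: 0.997
grasp_force: 0.0
t 0.7 pos [0.3253 0.4421 0.3453] A 107.8 tilt [-0. -0.] open 0.997 gf 0.0 F [0.9 0.1 0.7] 
 SHIFT [-293.2  102.1    0.4] TURN 0.834
```

```bash
python3 -m handwheel '[{"xyz":[-58,20,0],"delta_rot":[0,0,0.17],"hand":-1},{"xyz":[-116,40,0],"delta_rot":[0,0,0.34],"hand":-1},{"xyz":[-174,60,0],"delta_rot":[0,0,0.51],"hand":-1},{"xyz":[-232,80,0],"delta_rot":[0,0,0.68],"hand":-1},{"xyz":[-293,102,0],"delta_rot":[0,0,0.834],"hand":-1}]'
python3 -c "
from h import *
rs(); m=vision.camera_model('wrist');save('wrist','w1',scale=1.25)
print(np.round(np.array(m['camera_from_world']),3),np.round(m['camera_matrix'],1))
for p in [(.512,.194,.292),(.463,.094,.056),(.649,.364,.24)]: print(proj(m,p)*1.25)"
```

```text
time_s: 1.35
position: [0.5118, 0.1967, 0.3452]
tcp_rot: [[0.501, 0.866, -0.001], [0.866, -0.501, 0.0], [-0.0, -0.001, -1.0]]
force: [1.1, -0.1, -0.3]
opening: 0.999
grasp_force: 0.0
t 1.4 pos [0.5118 0.1967 0.3452] A 60.0 tilt [-0.001  0.   ] open 0.999 gf 0.0 F [ 1.1 -0.1 -0.3] 
 SHIFT [0. 0. 0.] TURN 0
[[ 0.867 -0.499 -0.    -0.346]
 [ 0.484  0.839 -0.248 -0.353]
 [ 0.124  0.215  0.969 -0.606]
 [ 0.     0.     0.     1.   ]] [[310.3   0.  320.2]
 [  0.  310.3 200.3]
 [  0.    0.    1. ]]
[402.20927842 277.90511074]
[407.28095165 303.10686656]
[ 463.39040031 -122.41582849]
```

View pics/w1.png

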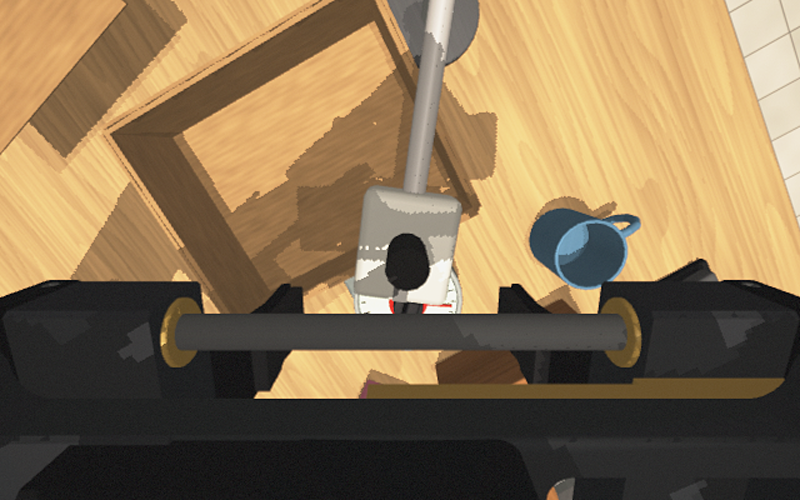

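```bash
python3 -c "
from h import *
m=vision.camera_model('wrist')
print(unproj(m,407/1.25,270/1.25,.292))"
python3 -m handwheel '[{"xyz":[-2,0,-5],"delta_rot":[0,0,0],"hand":-1},{"xyz":[-2,3,35],"delta_rot":[0,0,0],"hand":-1},{"xyz":[-2,3,78],"delta_rot":[0,0,0],"hand":-1},{"xyz":[-2,3,78],"delta_rot":[0,0,0],"hand":1},{"xyz":[-2,3,78],"delta_rot":[0,0,0],"hand":1}]'
python3 -m handwheel '[{"xyz":[0,0,0],"delta_rot":[0,0,0],"hand":1},{"xyz":[0,0,0],"delta_rot":[0,0,0],"hand":1},{"xyz":[0,0,0],"delta_rot":[0,0,0],"hand":1},{"xyz":[0,0,0],"delta_rot":[0,0,0],"hand":1},{"xyz":[0,0,0],"delta_rot":[0,0,0],"hand":1}]'
python3 -c "
from h import *
H=np.array([.649,.364])
p=np.array(bot.read_state()['position']);v=p[:2]-H;print(np.hypot(*v),np.degrees(np.arctan2(v[1],v[0])))
r=np.hypot(*v);a0=np.arctan2(v[1],v[0])
for d in (6,12,18,24,30,36,42,48): a=a0+np.radians(d);go([*(H+r*np.array([np.cos(a),np.sin(a)])),p[2]],60)"
```

```text
[0.52279542 0.18971421 0.292     ]
time_s: 2.02
position: [0.5131, 0.1963, 0.269]
tcp_rot: [[0.495, 0.869, 0.002], [0.869, -0.495, 0.0], [0.001, 0.002, -1.0]]
force: [0.8, 1.0, -0.3]
opening: 0.853
grasp_force: 0.0
time_s: 2.65
position: [0.5134, 0.195, 0.2677]
tcp_rot: [[0.496, 0.868, 0.002], [0.868, -0.496, -0.0], [0.0, 0.002, -1.0]]
force: [0.4, -0.6, -0.4]
opening: 0.295
grasp_force: 30.3
0.21666359435189655 -128.73061694147333
t 2.6 pos [0.5134 0.195  0.2677] A 60.3 tilt [ 0.002 -0.   ] open 0.295 gf 30.3 F [ 0.4 -0.6 -0.4] 
 SHIFT [-2.4 22.6  0. ] TURN 0.005
t 2.6 pos [0.5134 0.195  0.2677] A 60.3 tilt [ 0.002 -0.   ] open 0.295 gf 30.3 F [ 0.4 -0.6 -0.4] 
 SHIFT [-2.4 45.2  0.1] TURN 0.005
t 2.6 pos [0.5134 0.195  0.2677] A 60.3 tilt [ 0.002 -0.   ] open 0.295 gf 30.3 F [ 0.4 -0.6 -0.4] 
 SHIFT [ 0.  67.8  0.1] TURN 0.005
t 2.6 pos [0.5134 0.195  0.2677] A 60.3 tilt [ 0.002 -0.   ] open 0.295 gf 30.3 F [ 0.4 -0.6 -0.4] 
 SHIFT [ 4.7 90.   0.1] TURN 0.005
t 2.6 pos [0.5134 0.195  0.2677] A 60.3 tilt [ 0.002 -0.   ] open 0.295 gf 30.3 F [ 0.4 -0.6 -0.4] 
 SHIFT [ 11.7 111.5   0.2] TURN 0.005
t 2.6 pos [0.5134 0.195  0.2677] A 60.3 tilt [ 0.002 -0.   ] open 0.295 gf 30.3 F [ 0.4 -0.6 -0.4] 
 SHIFT [ 21.  132.3   0.2] TURN 0.005
t 2.6 pos [0.5134 0.195  0.2677] A 60.3 tilt [ 0.002 -0.   ] open 0.295 gf 30.3 F [ 0.4 -0.6 -0.4] 
 SHIFT [ 32.3 151.9   0.3] TURN 0.005
t 2.6 pos [0.5134 0.195  0.2677] A 60.3 tilt [ 0.002 -0.   ] open 0.295 gf 30.3 F [ 0.4 -0.6 -0.4] 
 SHIFT [ 45.6 170.2   0.3] TURN 0.005
```

Gripped (26 mm opening = handle). Swing in two calls (second relative to the end of first), following the arc to about 48°.

```bash
python3 -m handwheel '[{"xyz":[-2,15,0],"delta_rot":[0,0,0],"hand":1},{"xyz":[-2.5,30,0],"delta_rot":[0,0,0],"hand":1},{"xyz":[-2.4,45,0],"delta_rot":[0,0,0],"hand":1},{"xyz":[-1.5,57,0],"delta_rot":[0,0,0],"hand":1},{"xyz":[0,68,0],"delta_rot":[0,0,0],"hand":1}]'
python3 -m handwheel '[{"xyz":[4.7,22,0],"delta_rot":[0,0,0],"hand":1},{"xyz":[11.7,43.7,0],"delta_rot":[0,0,0],"hand":1},{"xyz":[21,64.5,0],"delta_rot":[0,0,0],"hand":1},{"xyz":[32.3,84,0],"delta_rot":[0,0,0],"hand":1},{"xyz":[45.6,102.5,0],"delta_rot":[0,0,0],"hand":1}]'
python3 -m handwheel '[{"xyz":[0,0,0],"delta_rot":[0,0,0],"hand":1},{"xyz":[0,0,0],"delta_rot":[0,0,0],"hand":-1},{"xyz":[0,0,0],"delta_rot":[0,0,0],"hand":-1},{"xyz":[0,0,0],"delta_rot":[0,0,0],"hand":-1},{"xyz":[0,0,0],"delta_rot":[0,0,0],"hand":-1}]'
python3 -m handwheel '[{"xyz":[0,0,-40],"delta_rot":[0,0,0],"hand":-1},{"xyz":[0,0,-80],"delta_rot":[0,0,0],"hand":-1},{"xyz":[0,0,-80],"delta_rot":[0,0,0],"hand":-1},{"xyz":[0,0,-80],"delta_rot":[0,0,0],"hand":-1},{"xyz":[0,0,-80],"delta_rot":[0,0,0],"hand":-1}]'
python3 -c "
from h import *
im=vision.capture('top')[:,:,::-1];c=im[140:310,150:350]
cv2.imwrite('pics/crop1.png',cv2.resize(c,None,fx=3.5,fy=3.5,interpolation=cv2.INTER_CUBIC))
go([.463,.094,.16],46)"
```

```text
time_s: 3.28
position: [0.5696, 0.1593, 0.2676]
tcp_rot: [[0.494, 0.869, -0.007], [0.869, -0.494, -0.004], [-0.007, -0.004, -1.0]]
force: [-7.3, -3.8, 7.0]
opening: 0.293
grasp_force: 30.0
time_s: 3.9
position: [0.6826, 0.1489, 0.268]
tcp_rot: [[0.495, 0.869, -0.005], [0.869, -0.495, -0.002], [-0.004, -0.003, -1.0]]
force: [-6.4, -1.1, 5.5]
opening: 0.291
grasp_force: 30.0
time_s: 4.53
position: [0.6831, 0.1503, 0.2674]
tcp_rot: [[0.496, 0.868, -0.0], [0.868, -0.496, -0.0], [-0.0, -0.0, -1.0]]
force: [-0.7, -0.1, -0.3]
opening: 0.657
grasp_force: 0.0
time_s: 5.15
position: [0.6825, 0.1502, 0.3456]
tcp_rot: [[0.496, 0.868, -0.004], [0.868, -0.496, -0.0], [-0.002, -0.003, -1.0]]
force: [-0.5, -0.2, 0.3]
opening: 0.997
grasp_force: 0.0
t 5.2 pos [0.6827 0.1502 0.3456] A 60.3 tilt [-0.003 -0.   ] open 0.998 gf 0.0 F [ 0.5 -0.3 -0.4] 
 SHIFT [-157.4 -162.3  186.4] TURN 0.249
```

View pics/crop1.png

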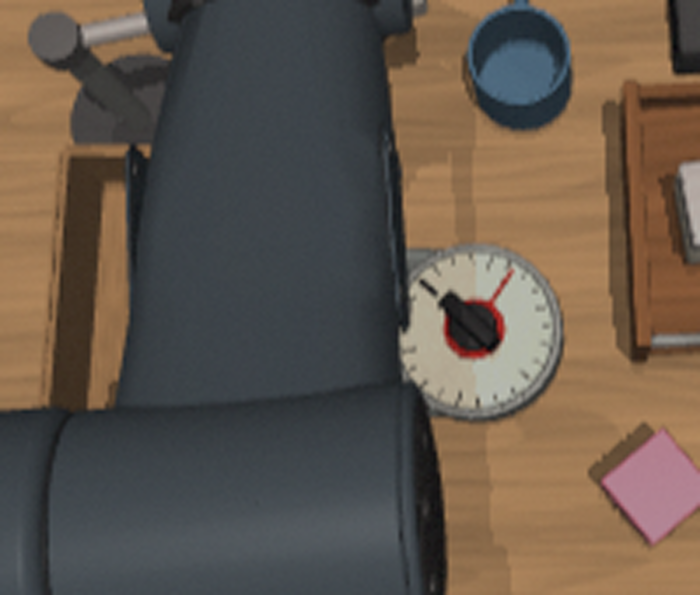

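```bash
python3 -c "
from h import *
m=vision.camera_model('top')
f=lambda x,y,z:unproj(m,150+(x+.5)/3.5-.5,140+(y+.5)/3.5-.5,z)
c=f(476,332,.052);k=(f(453,305,.114)+f(486,341,.114))/2
print(c,k,f(442,297,.114),f(495,345,.114))
for n,x,y in(('zero',429,286),('ptr',512,269)):
  p=f(x,y,.056); v=p-c; print(n,p,np.hypot(*v[:2]),np.degrees(np.arctan2(v[1],v[0])))
go([c[0],c[1],.25],46)"
```

```text
[0.4623094  0.09414468 0.052     ] [0.46099483 0.09494984 0.114     ] [0.48080343 0.1147847  0.114     ] [0.44422422 0.07658595 0.114     ]
zero [0.49841134 0.12934441 0.056     ] 0.05042193856850016 44.27504849550103
ptr [0.50964503 0.06533961 0.056     ] 0.05541113694040454 -31.32169855507263
t 5.2 pos [0.6827 0.1502 0.3456] A 60.3 tilt [-0.003 -0.   ] open 0.998 gf 0.0 F [ 0.5 -0.3 -0.4] 
 SHIFT [-157.8 -163.2   96.4] TURN 0.249
```

```bash
python3 -m handwheel '[{"xyz":[-42,-42,0],"delta_rot":[0,0,0.05],"hand":-1},{"xyz":[-84,-84,0],"delta_rot":[0,0,0.1],"hand":-1},{"xyz":[-120,-125,0],"delta_rot":[0,0,0.15],"hand":-1},{"xyz":[-157,-162,20],"delta_rot":[0,0,0.2],"hand":-1},{"xyz":[-157,-162,76],"delta_rot":[0,0,0.249],"hand":-1}]'
python3 -c "
from h import *
rs();m=vision.camera_model('wrist');save('wrist','w2',scale=1.25)
np.save('w2.npy',m)"
```

```text
time_s: 5.82
position: [0.4631, 0.094, 0.2731]
tcp_rot: [[0.696, 0.718, 0.005], [0.718, -0.696, -0.0], [0.004, 0.004, -1.0]]
force: [1.7, -0.5, -0.4]
opening: 1.001
grasp_force: 0.0
t 5.8 pos [0.4631 0.094  0.2731] A 45.9 tilt [ 0.005 -0.   ] open 1.001 gf 0.0 F [ 1.7 -0.5 -0.4] 
 SHIFT [0. 0. 0.] TURN 0
```

View pics/w2.png

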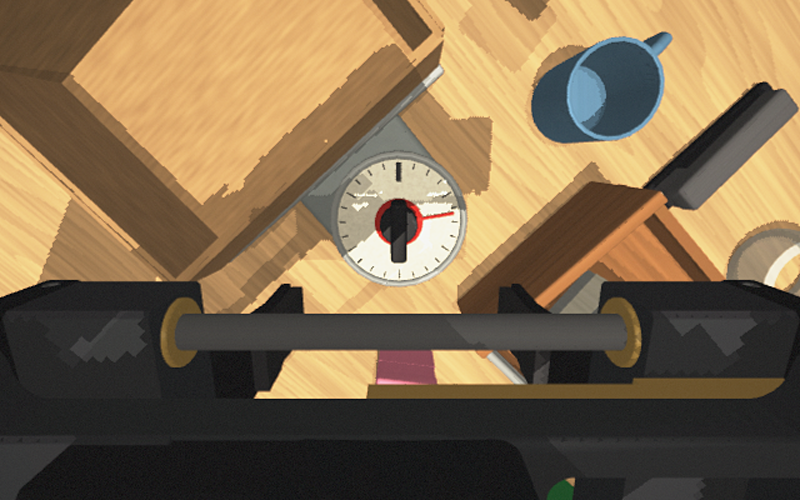

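```bash
python3 -c "
from h import *
m=np.load('w2.npy',allow_pickle=True).item()
f=lambda x,y,z:unproj(m,(x+.5)/1.25-.5,(y+.5)/1.25-.5,z)
def circ():
  pass
c=np.array([(f(340,219,.055)+f(460,219,.055))/2]).ravel()
t=f(399.5,158,.055);b=f(399.5,280,.055);print('t/b mid',(t+b)/2,np.hypot(*(t-b)[:2]),'lr mid',c,np.hypot(*(f(340,219,.055)-f(460,219,.055))[:2]))
for C in ((t+b)/2,np.array([.4623,.0941,.052])):
 for n,x,y in(('zero',398.5,171),('ptr',453,212)):
  p=f(x,y,.056); v=p-C; print(n,p,np.hypot(*v[:2]),np.degrees(np.arctan2(v[1],v[0])))
print('knob top',f(399,200,.114),f(399,263,.114))
go([.4625,.094,.1],45.5)"
```

```text
t/b mid [0.46479534 0.09460046 0.055     ] 0.1198137065448138 lr mid [0.46679534 0.09590632 0.055     ] 0.11643380153906789
zero [0.49753252 0.12977876 0.056     ] 0.04805450684657688 47.05852112903814
ptr [0.50832439 0.06542045 0.056     ] 0.05240469277603623 -33.83620808293421
zero [0.49753252 0.12977876 0.056     ] 0.050142839065804766 45.360549813496704
ptr [0.50832439 0.06542045 0.056     ] 0.05422879117441112 -31.928606859809086
knob top [0.48367435 0.11490079 0.114     ] [0.4469072  0.07693633 0.114     ]
t 5.9 pos [0.4586 0.0941 0.2651] A 45.8 tilt [-0.012  0.   ] open 1.001 gf 0.0 F [-2.4 -0.2 -4.1] 
 SHIFT [  3.9   4.2 165. ] TURN 0.005
```

```bash
python3 -m handwheel '[{"xyz":[0,0,30],"delta_rot":[0,0,0],"hand":-1},{"xyz":[0,0,30],"delta_rot":[0,0,0],"hand":-1},{"xyz":[0,0,30],"delta_rot":[0,0,0],"hand":-1},{"xyz":[0,0,30],"delta_rot":[0,0,0],"hand":-1},{"xyz":[0,0,30],"delta_rot":[0,0,0],"hand":-1}]'
python3 -c "
from h import *
go([.4643,.095,.1],46.5)"
```

```text
time_s: 6.5
position: [0.4655, 0.0943, 0.2424]
tcp_rot: [[0.695, 0.719, 0.002], [0.719, -0.695, -0.0], [0.001, 0.001, -1.0]]
force: [-0.1, -0.3, -0.0]
opening: 0.997
grasp_force: 0.0
t 6.5 pos [0.4655 0.0943 0.2424] A 46.0 tilt [ 0.002 -0.   ] open 0.997 gf 0.0 F [-0.1 -0.3 -0. ] 
 SHIFT [ -0.5  -1.5 142.4] TURN -0.009
```

```bash
python3 -m handwheel '[{"xyz":[0,-1,50],"delta_rot":[0,0,-0.01],"hand":-1},{"xyz":[0,-1,100],"delta_rot":[0,0,-0.01],"hand":-1},{"xyz":[0,-1,141],"delta_rot":[0,0,-0.01],"hand":-1},{"xyz":[0,-1,141],"delta_rot":[0,0,-0.01],"hand":-1},{"xyz":[0,-1,141],"delta_rot":[0,0,-0.01],"hand":1}]'
python3 -m handwheel '[{"xyz":[0,0,0],"delta_rot":[0,0,0],"hand":1},{"xyz":[0,0,0],"delta_rot":[0,0,0],"hand":1},{"xyz":[0,0,0],"delta_rot":[0,0,0],"hand":1},{"xyz":[0,0,0],"delta_rot":[0,0,0],"hand":1},{"xyz":[0,0,0],"delta_rot":[0,0,0],"hand":1}]'
python3 -c "
from h import *
rs()"
```

```text
time_s: 7.12
position: [0.4653, 0.095, 0.1017]
tcp_rot: [[0.687, 0.726, 0.002], [0.726, -0.687, -0.0], [0.001, 0.002, -1.0]]
force: [0.8, 0.7, -0.1]
opening: 0.95
grasp_force: 0.0
time_s: 7.75
position: [0.4642, 0.095, 0.1006]
tcp_rot: [[0.688, 0.726, 0.0], [0.726, -0.688, 0.0], [0.0, 0.0, -1.0]]
force: [-0.1, -0.7, -0.5]
opening: 0.402
grasp_force: 0.0
t 7.8 pos [0.4642 0.095  0.1006] A 46.6 tilt [0. 0.] open 0.402 gf 0.0 F [-0.1 -0.7 -0.5] 
 SHIFT [0. 0. 0.] TURN 0
```

```bash
python3 -m handwheel '[{"xyz":[0,0,0],"delta_rot":[0,0,0],"hand":1},{"xyz":[0,0,0],"delta_rot":[0,0,0],"hand":1},{"xyz":[0,0,0],"delta_rot":[0,0,0],"hand":1},{"xyz":[0,0,0],"delta_rot":[0,0,0],"hand":1},{"xyz":[0,0,0],"delta_rot":[0,0,0],"hand":1}]'
python3 -m handwheel '[{"xyz":[0,0,0],"delta_rot":[0,0,0.15],"hand":1},{"xyz":[0,0,0],"delta_rot":[0,0,0.3],"hand":1},{"xyz":[0,0,0],"delta_rot":[0,0,0.45],"hand":1},{"xyz":[0,0,0],"delta_rot":[0,0,0.6],"hand":1},{"xyz":[0,0,0],"delta_rot":[0,0,0.75],"hand":1}]'
python3 -c "
from h import *
go([.4642,.095,.1006],-33.5)"
```

```text
time_s: 8.38
position: [0.4633, 0.0956, 0.1004]
tcp_rot: [[0.688, 0.726, -0.002], [0.726, -0.688, 0.001], [-0.001, -0.002, -1.0]]
force: [-1.5, 4.6, 1.7]
opening: 0.158
grasp_force: 30.0
time_s: 9.0
position: [0.4629, 0.0957, 0.1004]
tcp_rot: [[0.998, 0.058, -0.002], [0.058, -0.998, 0.001], [-0.002, -0.001, -1.0]]
force: [-3.4, 5.6, 1.2]
opening: 0.161
grasp_force: 30.0
t 9.0 pos [0.4629 0.0957 0.1004] A 3.3 tilt [-0.002  0.001] open 0.161 gf 30.0 F [-3.4  5.6  1.2] 
 SHIFT [ 1.2  0.8 -0.3] TURN 0.643
```

```bash
python3 -m handwheel '[{"xyz":[0,0,0],"delta_rot":[0,0,0.15],"hand":1},{"xyz":[0,0,0],"delta_rot":[0,0,0.3],"hand":1},{"xyz":[0,0,0],"delta_rot":[0,0,0.45],"hand":1},{"xyz":[0,0,0],"delta_rot":[0,0,0.6],"hand":1},{"xyz":[0,0,0],"delta_rot":[0,0,0.645],"hand":1}]'
python3 -m handwheel '[{"xyz":[0,0,0],"delta_rot":[0,0,0],"hand":1},{"xyz":[0,0,0],"delta_rot":[0,0,0],"hand":-1},{"xyz":[0,0,0],"delta_rot":[0,0,0],"hand":-1},{"xyz":[0,0,0],"delta_rot":[0,0,0],"hand":-1},{"xyz":[0,0,0],"delta_rot":[0,0,0],"hand":-1}]'
python3 -m handwheel '[{"xyz":[0,0,-30],"delta_rot":[0,0,0],"hand":-1},{"xyz":[0,0,-80],"delta_rot":[0,0,0],"hand":-1},{"xyz":[0,0,-130],"delta_rot":[0,0,0],"hand":-1},{"xyz":[0,0,-130],"delta_rot":[0,0,0],"hand":-1},{"xyz":[0,0,-130],"delta_rot":[0,0,0],"hand":-1}]'
python3 -c "
from h import *
rs();m=vision.camera_model('wrist');save('wrist','w3',(230,90,430,240),4)
np.save('w3.npy',m)"
```

```text
time_s: 9.62
position: [0.463, 0.096, 0.1004]
tcp_rot: [[0.834, -0.552, -0.002], [-0.552, -0.834, 0.001], [-0.003, -0.0, -1.0]]
force: [-1.9, 6.7, 1.1]
opening: 0.157
grasp_force: 30.0
time_s: 10.25
position: [0.4644, 0.0947, 0.1006]
tcp_rot: [[0.835, -0.55, 0.0], [-0.55, -0.835, -0.0], [0.0, -0.0, -1.0]]
force: [0.3, 0.8, -0.0]
opening: 0.527
grasp_force: 0.0
time_s: 10.88
position: [0.4636, 0.0949, 0.2302]
tcp_rot: [[0.835, -0.55, -0.001], [-0.55, -0.835, -0.0], [-0.0, 0.0, -1.0]]
force: [-0.4, -0.8, -0.3]
opening: 0.991
grasp_force: 0.0
t 10.9 pos [0.4636 0.0949 0.2302] A -33.4 tilt [-0.001 -0.   ] open 0.991 gf 0.0 F [-0.4 -0.8 -0.3] 
 SHIFT [0. 0. 0.] TURN 0
```

View pics/w3.png

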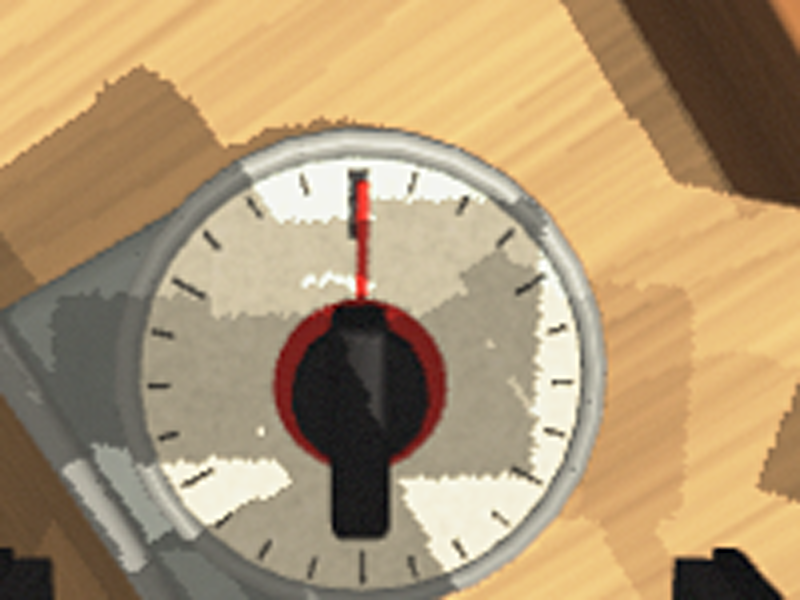

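```bash
python3 -c "
from h import *
save('top','top2',(310,140,510,290),4)
go([.533,-.094,.25],90)"
```

```text
t 11.0 pos [0.463  0.095  0.2292] A -33.4 tilt [-0.003  0.   ] open 0.997 gf 0.0 F [0.6 0.5 0.1] 
 SHIFT [162.3 119.4 -21. ] TURN -2.153
```

View pics/top2.png

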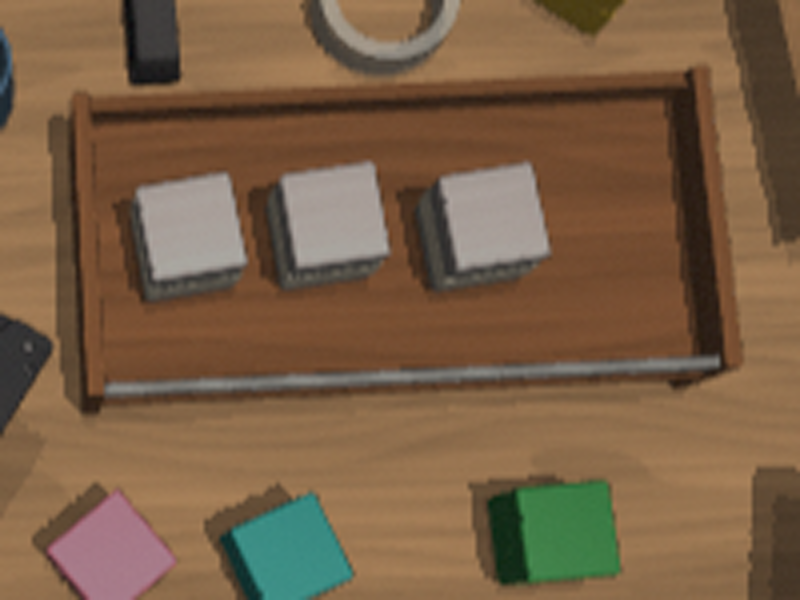

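```bash
python3 -c "
from h import *
m=vision.camera_model('top')
for n,q in dict(a=[(137,189),(229,174),(245,263),(152,281)],b=[(280,176),(374,163),(388,255),(291,273)],c=[(438,178),(531,163),(550,254),(452,275)]).items():
  P=np.array([unproj(m,310+x/4,140+y/4,.16) for x,y in q])[:,:2]
  e=P[0]-P[1]; g=P[0]-P[3];print(n,P.mean(0).round(4),np.degrees([np.arctan2(*e[::-1])-np.pi/2,np.arctan2(*g[::-1])]).round(1),np.hypot(*e),np.hypot(*g))
R=(.452,.283)
"
```

```text
a [ 0.538  -0.0948] [7.7 6.7] 0.05882399510832952 0.059385406009040645
b [ 0.5416 -0.1843] [6.3 3.2] 0.06001362755775296 0.06227393837091595
c [ 0.538  -0.2842] [7.5 4. ] 0.059731533309075824 0.062313691037882785
```

```bash
python3 -m handwheel '[{"xyz":[30,24,-25],"delta_rot":[0,0,-0.18],"hand":-1},{"xyz":[65,48,-25],"delta_rot":[0,0,-0.36],"hand":-1},{"xyz":[98,72,-25],"delta_rot":[0,0,-0.54],"hand":-1},{"xyz":[130,96,-25],"delta_rot":[0,0,-0.72],"hand":-1},{"xyz":[164,118,-25],"delta_rot":[0,0,-0.9],"hand":-1}]'
python3 -m handwheel '[{"xyz":[0,0,0],"delta_rot":[0,0,-0.18],"hand":-1},{"xyz":[0,0,0],"delta_rot":[0,0,-0.36],"hand":-1},{"xyz":[0,0,0],"delta_rot":[0,0,-0.54],"hand":-1},{"xyz":[0,0,0],"delta_rot":[0,0,-0.72],"hand":-1},{"xyz":[0,0,0],"delta_rot":[0,0,-0.9],"hand":-1}]'
python3 -c "
from h import *
go([.538,-.0948,.134],97)"
```

```text
time_s: 11.6
position: [0.5356, -0.0947, 0.2536]
tcp_rot: [[0.948, 0.318, -0.004], [0.318, -0.948, 0.002], [-0.003, -0.003, -1.0]]
force: [0.9, 1.4, -0.2]
opening: 0.997
grasp_force: 0.0
time_s: 12.22
position: [0.5353, -0.0935, 0.2535]
tcp_rot: [[0.34, 0.94, -0.004], [0.94, -0.34, 0.001], [0.0, -0.004, -1.0]]
force: [-0.7, -0.0, 1.3]
opening: 1.0
grasp_force: 0.0
t 12.2 pos [ 0.5353 -0.0935  0.2535] A 70.1 tilt [-0.004  0.001] open 1.0 gf 0.0 F [-0.7 -0.   1.3] 
 SHIFT [ -0.4   3.5 119.5] TURN -0.469
```

```bash
python3 -m handwheel '[{"xyz":[0,2,0],"delta_rot":[0,0,-0.18],"hand":-1},{"xyz":[0,2,0],"delta_rot":[0,0,-0.36],"hand":-1},{"xyz":[0,2,30],"delta_rot":[0,0,-0.47],"hand":-1},{"xyz":[0,2,75],"delta_rot":[0,0,-0.47],"hand":-1},{"xyz":[0,2,119],"delta_rot":[0,0,-0.47],"hand":-1}]'
python3 -m handwheel '[{"xyz":[0,0,0],"delta_rot":[0,0,0],"hand":-1},{"xyz":[0,0,0],"delta_rot":[0,0,0],"hand":1},{"xyz":[0,0,0],"delta_rot":[0,0,0],"hand":1},{"xyz":[0,0,0],"delta_rot":[0,0,0],"hand":1},{"xyz":[0,0,0],"delta_rot":[0,0,0],"hand":1}]'
python3 -c "
from h import *
rs()"
```

```text
time_s: 12.85
position: [0.5372, -0.0942, 0.1339]
tcp_rot: [[-0.117, 0.993, -0.002], [0.993, 0.117, 0.001], [0.001, -0.002, -1.0]]
force: [0.9, 0.1, -0.7]
opening: 0.999
grasp_force: 0.0
time_s: 13.48
position: [0.5387, -0.0946, 0.1378]
tcp_rot: [[-0.117, 0.993, 0.002], [0.993, 0.117, -0.001], [-0.001, 0.002, -1.0]]
force: [-1.1, 0.5, 5.8]
opening: 0.687
grasp_force: 29.8
t 13.5 pos [ 0.5387 -0.0946  0.1378] A 96.7 tilt [ 0.002 -0.001] open 0.687 gf 29.8 F [-1.1  0.5  5.8] 
 SHIFT [0. 0. 0.] TURN 0
```

```bash
python3 -m handwheel '[{"xyz":[0,0,-20],"delta_rot":[0,0,0],"hand":1},{"xyz":[0,0,-60],"delta_rot":[0,0,0],"hand":1},{"xyz":[0,0,-105],"delta_rot":[0,0,0],"hand":1},{"xyz":[0,0,-130],"delta_rot":[0,0,0],"hand":1},{"xyz":[20,0,-130],"delta_rot":[0,0,0],"hand":1}]'
python3 -c "
from h import *
go([.511,.230,.265],87.5)"
```

```text
time_s: 14.1
position: [0.5371, -0.0752, 0.2684]
tcp_rot: [[-0.115, 0.993, 0.005], [0.993, 0.115, -0.002], [-0.002, 0.005, -1.0]]
force: [0.2, -0.2, -1.9]
opening: 0.691
grasp_force: 29.8
t 14.1 pos [ 0.5371 -0.0752  0.2684] A 96.6 tilt [ 0.005 -0.002] open 0.691 gf 29.8 F [ 0.2 -0.2 -1.9] 
 SHIFT [306.2   9.    2.7] TURN 0.158
```

```bash
python3 -m handwheel '[{"xyz":[50,0,0],"delta_rot":[0,0,0.03],"hand":1},{"xyz":[100,0,0],"delta_rot":[0,0,0.06],"hand":1},{"xyz":[150,2,0],"delta_rot":[0,0,0.09],"hand":1},{"xyz":[200,4,0],"delta_rot":[0,0,0.12],"hand":1},{"xyz":[250,6,0],"delta_rot":[0,0,0.16],"hand":1}]'
python3 -m handwheel '[{"xyz":[25,0,0],"delta_rot":[0,0,0],"hand":1},{"xyz":[45,0,0],"delta_rot":[0,0,0],"hand":1},{"xyz":[52,0,0],"delta_rot":[0,0,0],"hand":1},{"xyz":[52,0,0],"delta_rot":[0,0,0],"hand":1},{"xyz":[52,0,0],"delta_rot":[0,0,0],"hand":1}]'
python3 -c "
from h import *
go([.511,.230,.128],87.5);m=vision.camera_model('wrist');np.save('w4.npy',m);save('wrist','w4',scale=1.25);save('top','top3')"
```

```text
time_s: 14.72
position: [0.5099, 0.177, 0.2643]
tcp_rot: [[0.044, 0.999, -0.005], [0.999, -0.044, -0.0], [-0.0, -0.005, -1.0]]
force: [0.3, 0.2, -2.4]
opening: 0.691
grasp_force: 29.8
time_s: 15.35
position: [0.5148, 0.2254, 0.2664]
tcp_rot: [[0.044, 0.999, -0.001], [0.999, -0.044, -0.001], [-0.001, -0.0, -1.0]]
force: [-0.5, 0.0, -3.3]
opening: 0.688
grasp_force: 29.8
t 15.3 pos [0.5148 0.2254 0.2664] A 87.5 tilt [-0.001 -0.001] open 0.688 gf 29.8 F [-0.5  0.  -3.3] 
 SHIFT [  4.5  -4.  138.4] TURN -0.001
```

View pics/w4.png

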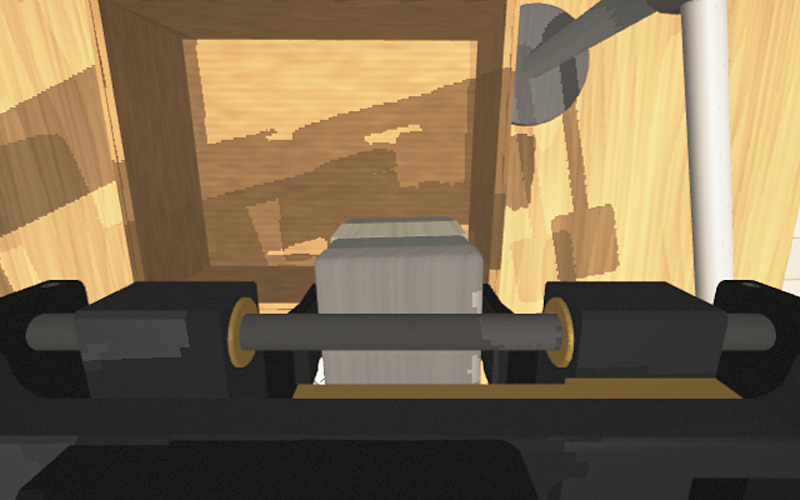

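```bash
python3 -c "
from h import *
m=np.load('w4.npy',allow_pickle=True).item()
f=lambda x,y,z:unproj(m,(x+.5)/1.25-.5,(y+.5)/1.25-.5,z)
print(f(185,39,.058),f(478,39,.058),f(208,268,.058),f(210,100,.058),'nearwall edge',f(240,268,.058),f(240,306,.153))
print('rim far left/right?',f(97,0,.153),f(520,0,.153),f(132,280,.153))
"
```

```text
[0.33964354 0.39142163 0.058     ] [0.58728228 0.38086068 0.058     ] [0.3254723  0.18946523 0.058     ] [0.3527886  0.34236918 0.058     ] nearwall edge [0.35667228 0.18813373 0.058     ] [0.39464048 0.18624209 0.153     ]
rim far left/right? [0.33658456 0.38911074 0.153     ] [0.5945214  0.37811171 0.153     ] [0.31926071 0.20971049 0.153     ]
```

```bash
python3 -m handwheel '[{"xyz":[6,1,20],"delta_rot":[0,0,0],"hand":1},{"xyz":[6,1,65],"delta_rot":[0,0,0],"hand":1},{"xyz":[6,1,110],"delta_rot":[0,0,0],"hand":1},{"xyz":[6,1,134],"delta_rot":[0,0,0],"hand":1},{"xyz":[6,1,139],"delta_rot":[0,0,0],"hand":1}]'
python3 -m handwheel '[{"xyz":[0,0,0],"delta_rot":[0,0,0],"hand":1},{"xyz":[0,0,0],"delta_rot":[0,0,0],"hand":1},{"xyz":[0,0,0],"delta_rot":[0,0,0],"hand":1},{"xyz":[0,0,0],"delta_rot":[0,0,0],"hand":-1},{"xyz":[0,0,0],"delta_rot":[0,0,0],"hand":-1}]'
python3 -c "
from h import *
go([.516,.232,.27],90)"
```

```text
time_s: 16.08
position: [0.5152, 0.2314, 0.126]
tcp_rot: [[0.044, 0.999, -0.004], [0.999, -0.044, -0.001], [-0.001, -0.004, -1.0]]
force: [-0.4, 0.3, -2.1]
opening: 0.69
grasp_force: 29.8
time_s: 16.7
position: [0.5166, 0.2325, 0.1283]
tcp_rot: [[0.043, 0.999, 0.002], [0.999, -0.043, 0.0], [0.0, 0.002, -1.0]]
force: [0.4, 0.0, 0.4]
opening: 0.836
grasp_force: 0.0
t 16.7 pos [0.5166 0.2325 0.1283] A 87.5 tilt [0.002 0.   ] open 0.836 gf 0.0 F [0.4 0.  0.4] 
 SHIFT [  -0.5   -0.4 -141.7] TURN -0.043
```

```bash
cat >> h.py <<'E'
def tinshift(names='abc'):
    "image shift (px, ~1.8mm each... 2.25mm) of each tin against first picture, top camera"
    ref=cv2.imread('pics/raw_top2.png'); im=vision.capture('top')[:,:,::-1]; cv2.imwrite('pics/raw_now.png',im)
    for n,(u,v) in dict(a=(358,197),b=(393,194),c=(433,194)).items():
        if n in names:
            t=ref[v-16:v+18,u-17:u+17]; w=im[v-45:v+47,u-46:u+46].copy()
            r=cv2.matchTemplate(w,t,cv2.TM_CCOEFF_NORMED);_,b,_,l=cv2.minMaxLoc(r); print(n,'shift px',l[0]-29,l[1]-29,'score',round(b,2))
E
python3 -m handwheel '[{"xyz":[0,0,-10],"delta_rot":[0,0,0],"hand":-1},{"xyz":[0,0,-50],"delta_rot":[0,0,0],"hand":-1},{"xyz":[0,0,-100],"delta_rot":[0,0,0],"hand":-1},{"xyz":[0,0,-140],"delta_rot":[0,0,0],"hand":-1},{"xyz":[-20,0,-140],"delta_rot":[0,0,0],"hand":-1}]'
python3 -c "
from h import *
tinshift('bc');go([.5416,-.1843,.26],95)"
```

```text
time_s: 17.32
position: [0.5177, 0.2134, 0.2722]
tcp_rot: [[0.041, 0.999, 0.01], [0.999, -0.041, 0.002], [0.003, 0.01, -1.0]]
force: [-0.0, -0.6, -0.2]
opening: 1.002
grasp_force: 0.0
b shift px 0 0 score 1.0
c shift px 0 0 score 1.0
t 17.4 pos [0.5158 0.2101 0.2697] A 87.6 tilt [ 0.004 -0.002] open 0.999 gf 0.0 F [-0.9 -1.9 -0.1] 
 SHIFT [-392.9   42.5   10.4] TURN -0.13
```

```bash
python3 -m handwheel '[{"xyz":[-60,6,0],"delta_rot":[0,0,-0.03],"hand":-1},{"xyz":[-120,12,0],"delta_rot":[0,0,-0.06],"hand":-1},{"xyz":[-180,18,0],"delta_rot":[0,0,-0.09],"hand":-1},{"xyz":[-240,25,0],"delta_rot":[0,0,-0.11],"hand":-1},{"xyz":[-300,32,0],"delta_rot":[0,0,-0.13],"hand":-1}]'
python3 -m handwheel '[{"xyz":[-50,5,0],"delta_rot":[0,0,0],"hand":-1},{"xyz":[-91,0,0],"delta_rot":[0,0,0],"hand":-1},{"xyz":[-91,0,0],"delta_rot":[0,0,0],"hand":-1},{"xyz":[-91,0,0],"delta_rot":[0,0,0],"hand":-1},{"xyz":[-91,0,0],"delta_rot":[0,0,0],"hand":-1}]'
python3 -c "
from h import *
go([.5416,-.1843,.134],95);tinshift('c')"
```

```text
time_s: 18.0
position: [0.533, -0.0906, 0.2662]
tcp_rot: [[-0.087, 0.996, -0.003], [0.996, 0.087, 0.001], [0.002, -0.003, -1.0]]
force: [0.7, 0.2, 0.2]
opening: 1.004
grasp_force: 0.0
time_s: 18.62
position: [0.5417, -0.178, 0.2671]
tcp_rot: [[-0.088, 0.996, -0.001], [0.996, 0.088, 0.001], [0.001, -0.001, -1.0]]
force: [0.3, 0.2, 0.2]
opening: 1.0
grasp_force: 0.0
t 18.6 pos [ 0.5417 -0.178   0.2671] A 95.1 tilt [-0.001  0.001] open 1.0 gf 0.0 F [0.3 0.2 0.2] 
 SHIFT [ -6.4  -0.5 133.1] TURN 0.001
c shift px 13 -1 score 0.39
```

```bash
python3 -m handwheel '[{"xyz":[-6,0,40],"delta_rot":[0,0,0],"hand":-1},{"xyz":[-6,0,90],"delta_rot":[0,0,0],"hand":-1},{"xyz":[-6,0,132],"delta_rot":[0,0,0],"hand":-1},{"xyz":[-6,0,132],"delta_rot":[0,0,0],"hand":-1},{"xyz":[-6,0,132],"delta_rot":[0,0,0],"hand":1}]'
python3 -m handwheel '[{"xyz":[0,0,0],"delta_rot":[0,0,0],"hand":1},{"xyz":[0,0,0],"delta_rot":[0,0,0],"hand":1},{"xyz":[0,0,0],"delta_rot":[0,0,0],"hand":1},{"xyz":[0,0,0],"delta_rot":[0,0,0],"hand":1},{"xyz":[0,0,0],"delta_rot":[0,0,0],"hand":1}]'
python3 -m handwheel '[{"xyz":[0,0,-20],"delta_rot":[0,0,0],"hand":1},{"xyz":[0,0,-60],"delta_rot":[0,0,0],"hand":1},{"xyz":[0,0,-105],"delta_rot":[0,0,0],"hand":1},{"xyz":[0,0,-130],"delta_rot":[0,0,0],"hand":1},{"xyz":[20,0,-130],"delta_rot":[0,0,0],"hand":1}]'
python3 -c "
from h import *
go([.520,.332,.265],87.5)"
```

```text
time_s: 19.3
position: [0.5438, -0.1853, 0.1369]
tcp_rot: [[-0.088, 0.996, 0.002], [0.996, 0.088, -0.001], [-0.001, 0.002, -1.0]]
force: [0.4, -0.7, -0.1]
opening: 0.951
grasp_force: 0.0
time_s: 19.92
position: [0.5432, -0.1857, 0.1369]
tcp_rot: [[-0.087, 0.996, 0.002], [0.996, 0.087, -0.001], [-0.001, 0.002, -1.0]]
force: [-0.7, 0.6, 6.5]
opening: 0.688
grasp_force: 29.8
time_s: 20.55
position: [0.5421, -0.1664, 0.2671]
tcp_rot: [[-0.085, 0.996, 0.004], [0.996, 0.085, -0.002], [-0.003, 0.004, -1.0]]
force: [-0.2, -0.1, -2.9]
opening: 0.691
grasp_force: 29.8
t 20.6 pos [ 0.5421 -0.1664  0.2671] A 94.9 tilt [ 0.004 -0.002] open 0.691 gf 29.8 F [-0.2 -0.1 -2.9] 
 SHIFT [498.5  20.2   0.8] TURN 0.128
```

```bash
python3 -m handwheel '[{"xyz":[50,1,0],"delta_rot":[0,0,0.03],"hand":1},{"xyz":[105,2,0],"delta_rot":[0,0,0.06],"hand":1},{"xyz":[160,4,0],"delta_rot":[0,0,0.09],"hand":1},{"xyz":[215,7,0],"delta_rot":[0,0,0.12],"hand":1},{"xyz":[270,10,0],"delta_rot":[0,0,0.128],"hand":1}]'
python3 -m handwheel '[{"xyz":[55,-8,0],"delta_rot":[0,0,0],"hand":1},{"xyz":[110,-15,0],"delta_rot":[0,0,0],"hand":1},{"xyz":[165,-19,0],"delta_rot":[0,0,0],"hand":1},{"xyz":[205,-20,0],"delta_rot":[0,0,0],"hand":1},{"xyz":[226,-20,0],"delta_rot":[0,0,0],"hand":1}]'
python3 -c "
from h import *
go([.520,.332,.13],87.5)"
```

```text
time_s: 21.18
position: [0.5248, 0.1073, 0.2632]
tcp_rot: [[0.041, 0.999, -0.005], [0.999, -0.041, 0.001], [0.0, -0.005, -1.0]]
force: [1.8, -0.1, -2.4]
opening: 0.689
grasp_force: 29.8
time_s: 21.8
position: [0.5139, 0.3332, 0.263]
tcp_rot: [[0.038, 0.999, -0.005], [0.999, -0.038, -0.002], [-0.002, -0.005, -1.0]]
force: [-0.8, -0.4, -3.7]
opening: 0.689
grasp_force: 29.8
t 21.8 pos [0.5139 0.3332 0.263 ] A 87.8 tilt [-0.005 -0.002] open 0.689 gf 29.8 F [-0.8 -0.4 -3.7] 
 SHIFT [ -0.8   6.8 133. ] TURN 0.006
```

```bash
python3 -m handwheel '[{"xyz":[0,0,0],"delta_rot":[0,0,0],"hand":1},{"xyz":[0,0,0],"delta_rot":[0,0,0],"hand":1},{"xyz":[0,0,0],"delta_rot":[0,0,0],"hand":1},{"xyz":[0,0,0],"delta_rot":[0,0,0],"hand":1},{"xyz":[0,0,0],"delta_rot":[0,0,0],"hand":1}]'
python3 -c "
from h import *
go([.520,.332,.129],87.5);tinshift('c')"
```

```text
time_s: 22.42
position: [0.517, 0.3304, 0.2658]
tcp_rot: [[0.042, 0.999, 0.0], [0.999, -0.042, 0.0], [0.0, 0.0, -1.0]]
force: [-0.1, 0.4, -2.9]
opening: 0.69
grasp_force: 29.8
t 22.4 pos [0.517  0.3304 0.2658] A 87.6 tilt [0. 0.] open 0.69 gf 29.8 F [-0.1  0.4 -2.9] 
 SHIFT [  1.7   2.9 136.8] TURN 0.002
c shift px 0 0 score 1.0
```

```bash
python3 -m handwheel '[{"xyz":[1,2,20],"delta_rot":[0,0,0],"hand":1},{"xyz":[1,2,65],"delta_rot":[0,0,0],"hand":1},{"xyz":[1,2,110],"delta_rot":[0,0,0],"hand":1},{"xyz":[1,2,134],"delta_rot":[0,0,0],"hand":1},{"xyz":[1,2,138],"delta_rot":[0,0,0],"hand":1}]'
python3 -m handwheel '[{"xyz":[0,0,0],"delta_rot":[0,0,0],"hand":1},{"xyz":[0,0,0],"delta_rot":[0,0,0],"hand":1},{"xyz":[0,0,0],"delta_rot":[0,0,0],"hand":-1},{"xyz":[0,0,0],"delta_rot":[0,0,0],"hand":-1},{"xyz":[0,0,0],"delta_rot":[0,0,0],"hand":-1}]'
python3 -m handwheel '[{"xyz":[0,0,-10],"delta_rot":[0,0,0],"hand":-1},{"xyz":[0,0,-50],"delta_rot":[0,0,0],"hand":-1},{"xyz":[0,0,-100],"delta_rot":[0,0,0],"hand":-1},{"xyz":[0,0,-137],"delta_rot":[0,0,0],"hand":-1},{"xyz":[0,0,-137],"delta_rot":[0,0,0],"hand":-1}]'
python3 -c "
from h import *
go([.538,-.2842,.26],95);tinshift('c')
c=cv2.imread('pics/raw_now.png')[140:310,150:350]
cv2.imwrite('pics/crop5.png',cv2.resize(c,None,fx=3,fy=3))"
```

```text
time_s: 23.1
position: [0.5177, 0.3313, 0.1256]
tcp_rot: [[0.041, 0.999, -0.004], [0.999, -0.041, -0.002], [-0.002, -0.004, -1.0]]
force: [-0.6, 0.6, -2.8]
opening: 0.69
grasp_force: 29.8
time_s: 23.72
position: [0.5192, 0.3321, 0.1283]
tcp_rot: [[0.041, 0.999, 0.001], [0.999, -0.041, 0.001], [0.001, 0.001, -1.0]]
force: [0.4, -0.6, -0.7]
opening: 0.941
grasp_force: 0.0
time_s: 24.35
position: [0.521, 0.3329, 0.2693]
tcp_rot: [[0.041, 0.999, 0.009], [0.999, -0.041, 0.004], [0.004, 0.009, -1.0]]
force: [-0.5, 0.2, -0.5]
opening: 0.999
grasp_force: 0.0
t 24.4 pos [0.521  0.3329 0.2693] A 87.7 tilt [0.009 0.004] open 0.999 gf 0.0 F [-0.5  0.2 -0.5] 
 SHIFT [-616.    42.2    7.2] TURN -0.128
c shift px 0 0 score 1.0
```

View pics/crop5.png

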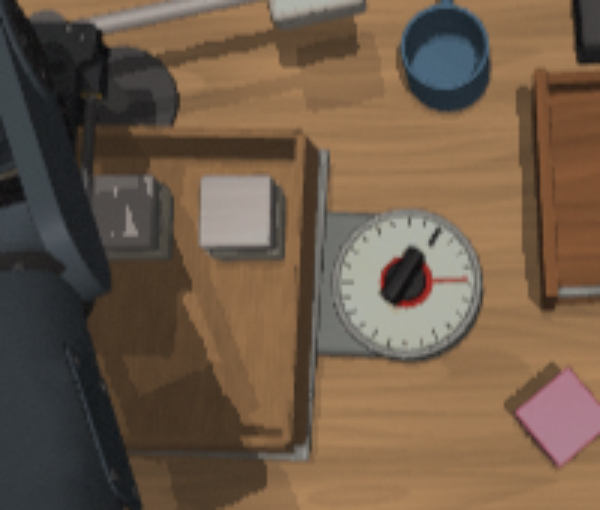

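```bash
python3 -m handwheel '[{"xyz":[-60,4,0],"delta_rot":[0,0,-0.03],"hand":-1},{"xyz":[-120,8,0],"delta_rot":[0,0,-0.06],"hand":-1},{"xyz":[-180,12,0],"delta_rot":[0,0,-0.09],"hand":-1},{"xyz":[-240,16,0],"delta_rot":[0,0,-0.11],"hand":-1},{"xyz":[-300,20,0],"delta_rot":[0,0,-0.13],"hand":-1}]'
python3 -m handwheel '[{"xyz":[-60,-5,0],"delta_rot":[0,0,0],"hand":-1},{"xyz":[-120,-10,0],"delta_rot":[0,0,0],"hand":-1},{"xyz":[-180,-14,0],"delta_rot":[0,0,0],"hand":-1},{"xyz":[-240,-18,0],"delta_rot":[0,0,0],"hand":-1},{"xyz":[-300,-20,0],"delta_rot":[0,0,0],"hand":-1}]'
python3 -m handwheel '[{"xyz":[-10,0,0],"delta_rot":[0,0,0],"hand":-1},{"xyz":[-15,0,0],"delta_rot":[0,0,0],"hand":-1},{"xyz":[-15,0,0],"delta_rot":[0,0,0],"hand":-1},{"xyz":[-15,0,0],"delta_rot":[0,0,0],"hand":-1},{"xyz":[-15,0,0],"delta_rot":[0,0,0],"hand":-1}]'
python3 -c "
from h import *
go([.538,-.2842,.134],95)"
```

```text
time_s: 25.02
position: [0.5252, 0.0297, 0.2631]
tcp_rot: [[-0.09, 0.996, -0.003], [0.996, 0.09, 0.0], [0.001, -0.003, -1.0]]
force: [0.7, -0.1, -0.2]
opening: 1.002
grasp_force: 0.0
time_s: 25.65
position: [0.532, -0.2705, 0.2628]
tcp_rot: [[-0.088, 0.996, -0.003], [0.996, 0.088, 0.002], [0.003, -0.003, -1.0]]
force: [0.2, -0.4, -0.5]
opening: 1.001
grasp_force: 0.0
time_s: 26.28
position: [0.5347, -0.2829, 0.2647]
tcp_rot: [[-0.09, 0.996, 0.0], [0.996, 0.09, 0.0], [0.0, 0.0, -1.0]]
force: [0.3, 0.8, -0.6]
opening: 1.001
grasp_force: 0.0
t 26.3 pos [ 0.5347 -0.2829  0.2647] A 95.2 tilt [0. 0.] open 1.001 gf 0.0 F [ 0.3  0.8 -0.6] 
 SHIFT [ -1.6   3.2 130.7] TURN 0.003
```

```bash
python3 -m handwheel '[{"xyz":[-1,3,40],"delta_rot":[0,0,0],"hand":-1},{"xyz":[-1,3,90],"delta_rot":[0,0,0],"hand":-1},{"xyz":[-1,3,129],"delta_rot":[0,0,0],"hand":-1},{"xyz":[-1,3,129],"delta_rot":[0,0,0],"hand":-1},{"xyz":[-1,3,129],"delta_rot":[0,0,0],"hand":1}]'
python3 -m handwheel '[{"xyz":[0,0,0],"delta_rot":[0,0,0],"hand":1},{"xyz":[0,0,0],"delta_rot":[0,0,0],"hand":1},{"xyz":[0,0,0],"delta_rot":[0,0,0],"hand":1},{"xyz":[0,0,0],"delta_rot":[0,0,0],"hand":1},{"xyz":[0,0,0],"delta_rot":[0,0,0],"hand":1}]'
python3 -m handwheel '[{"xyz":[0,0,-20],"delta_rot":[0,0,0],"hand":1},{"xyz":[0,0,-60],"delta_rot":[0,0,0],"hand":1},{"xyz":[0,0,-105],"delta_rot":[0,0,0],"hand":1},{"xyz":[0,0,-130],"delta_rot":[0,0,0],"hand":1},{"xyz":[20,0,-130],"delta_rot":[0,0,0],"hand":1}]'
python3 -c "
from h import *
go([.398,.288,.265],87.5)"
```

```text
time_s: 26.9
position: [0.5387, -0.2853, 0.137]
tcp_rot: [[-0.089, 0.996, 0.002], [0.996, 0.089, -0.002], [-0.002, 0.002, -1.0]]
force: [-0.3, 0.3, 0.6]
opening: 0.948
grasp_force: 0.0
time_s: 27.52
position: [0.5386, -0.2854, 0.1369]
tcp_rot: [[-0.089, 0.996, 0.002], [0.996, 0.089, -0.001], [-0.002, 0.002, -1.0]]
force: [0.9, 0.7, 6.8]
opening: 0.688
grasp_force: 29.7
time_s: 28.15
position: [0.5367, -0.2661, 0.2671]
tcp_rot: [[-0.087, 0.996, 0.004], [0.996, 0.087, -0.003], [-0.003, 0.003, -1.0]]
force: [-0.6, 0.3, -2.4]
opening: 0.691
grasp_force: 29.7
t 28.1 pos [ 0.5367 -0.2661  0.2671] A 95.0 tilt [ 0.004 -0.003] open 0.691 gf 29.7 F [-0.6  0.3 -2.4] 
 SHIFT [ 5.64e+02 -8.99e+01 -1.00e-01] TURN 0.131
```

```bash
python3 -m handwheel '[{"xyz":[50,-8,0],"delta_rot":[0,0,0.03],"hand":1},{"xyz":[105,-17,0],"delta_rot":[0,0,0.06],"hand":1},{"xyz":[160,-26,0],"delta_rot":[0,0,0.09],"hand":1},{"xyz":[215,-34,0],"delta_rot":[0,0,0.12],"hand":1},{"xyz":[270,-43,0],"delta_rot":[0,0,0.131],"hand":1}]'
python3 -m handwheel '[{"xyz":[55,-16,0],"delta_rot":[0,0,0],"hand":1},{"xyz":[110,-32,0],"delta_rot":[0,0,0],"hand":1},{"xyz":[165,-48,0],"delta_rot":[0,0,0],"hand":1},{"xyz":[220,-64,0],"delta_rot":[0,0,0],"hand":1},{"xyz":[260,-76,0],"delta_rot":[0,0,0],"hand":1}]'
python3 -m handwheel '[{"xyz":[20,-5,0],"delta_rot":[0,0,0],"hand":1},{"xyz":[37,-8,0],"delta_rot":[0,0,0],"hand":1},{"xyz":[37,-8,0],"delta_rot":[0,0,0],"hand":1},{"xyz":[37,-8,0],"delta_rot":[0,0,0],"hand":1},{"xyz":[37,-8,0],"delta_rot":[0,0,0],"hand":1}]'
python3 -c "
from h import *
go([.398,.288,.129],87.5);m=vision.camera_model('wrist');np.save('w5.npy',m);save('wrist','w5',scale=1.25)"
```

```text
time_s: 28.78
position: [0.4659, 0.0032, 0.2635]
tcp_rot: [[0.042, 0.999, -0.005], [0.999, -0.042, 0.002], [0.002, -0.005, -1.0]]
force: [1.2, 0.9, -2.9]
opening: 0.692
grasp_force: 29.7
time_s: 29.4
position: [0.4001, 0.2651, 0.2634]
tcp_rot: [[0.04, 0.999, -0.005], [0.999, -0.04, -0.001], [-0.002, -0.005, -1.0]]
force: [0.7, -0.4, -2.9]
opening: 0.691
grasp_force: 29.7
time_s: 30.02
position: [0.3977, 0.2995, 0.2654]
tcp_rot: [[0.043, 0.999, -0.0], [0.999, -0.043, -0.0], [-0.0, -0.0, -1.0]]
force: [0.4, -0.3, -1.5]
opening: 0.692
grasp_force: 29.7
t 30.0 pos [0.3977 0.2995 0.2654] A 87.5 tilt [-0. -0.] open 0.692 gf 29.7 F [ 0.4 -0.3 -1.5] 
 SHIFT [-11.4   0.8 136.4] TURN 0.0
```

View pics/w5.png

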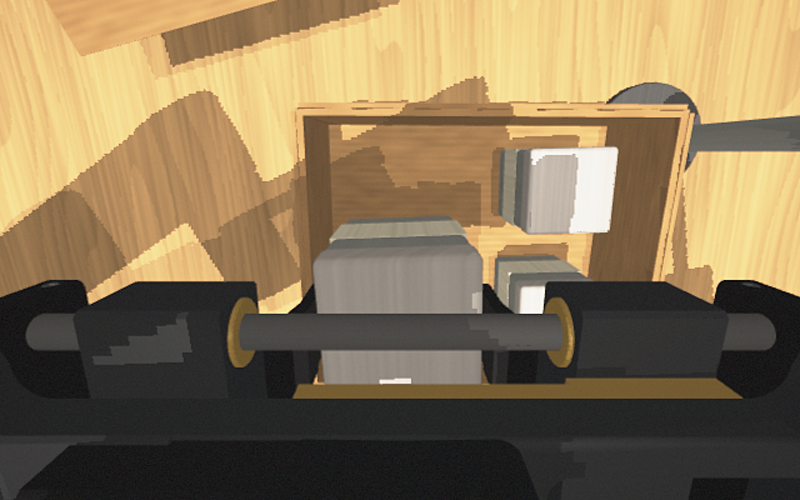

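```bash
python3 -c "
from h import *
m=np.load('w5.npy',allow_pickle=True).item()
f=lambda x,y,z:unproj(m,(x+.5)/1.25-.5,(y+.5)/1.25-.5,z)
print('rim',f(296,108,.15),f(692,108,.15),'floor',f(329,125,.057),f(606,125,.057))"
python3 -m handwheel '[{"xyz":[-10,5,20],"delta_rot":[0,0,0],"hand":1},{"xyz":[-11,5,65],"delta_rot":[0,0,0],"hand":1},{"xyz":[-11,5,110],"delta_rot":[0,0,0],"hand":1},{"xyz":[-11,5,134],"delta_rot":[0,0,0],"hand":1},{"xyz":[-11,5,138],"delta_rot":[0,0,0],"hand":1}]'
python3 -m handwheel '[{"xyz":[0,0,0],"delta_rot":[0,0,0],"hand":1},{"xyz":[0,0,0],"delta_rot":[0,0,0],"hand":1},{"xyz":[0,0,0],"delta_rot":[0,0,0],"hand":-1},{"xyz":[0,0,0],"delta_rot":[0,0,0],"hand":-1},{"xyz":[0,0,0],"delta_rot":[0,0,0],"hand":-1}]'
python3 -m handwheel '[{"xyz":[0,0,-10],"delta_rot":[0,0,0],"hand":-1},{"xyz":[0,0,-60],"delta_rot":[0,0,0],"hand":-1},{"xyz":[0,0,-120],"delta_rot":[0,0,0],"hand":-1},{"xyz":[0,0,-180],"delta_rot":[0,0,0],"hand":-1},{"xyz":[0,0,-215],"delta_rot":[0,0,0],"hand":-1}]'
python3 -c "
from h import *
go([.683,.150,.345],60)"
```

```text
rim [0.33344816 0.39627143 0.15      ] [0.59272947 0.3854176  0.15      ] floor [0.33806886 0.39115656 0.057     ] [0.5845707  0.38083605 0.057     ]
time_s: 30.7
position: [0.4015, 0.2882, 0.1262]
tcp_rot: [[0.043, 0.999, -0.003], [0.999, -0.043, -0.001], [-0.002, -0.003, -1.0]]
force: [0.0, 0.6, -1.8]
opening: 0.693
grasp_force: 29.7
time_s: 31.32
position: [0.4024, 0.2894, 0.128]
tcp_rot: [[0.042, 0.999, 0.001], [0.999, -0.042, 0.0], [0.0, 0.001, -1.0]]
force: [0.6, -0.5, -0.2]
opening: 0.938
grasp_force: 0.0
time_s: 31.95
position: [0.4028, 0.2896, 0.3468]
tcp_rot: [[0.042, 0.999, 0.005], [0.999, -0.042, 0.002], [0.003, 0.005, -1.0]]
force: [0.1, 0.1, 1.0]
opening: 1.002
grasp_force: 0.0
t 31.9 pos [0.4028 0.2896 0.3468] A 87.6 tilt [0.005 0.002] open 1.002 gf 0.0 F [0.1 0.1 1. ] 
 SHIFT [-127.7  285.8    3. ] TURN 0.482
```

```bash
python3 -m handwheel '[{"xyz":[-25,57,-5],"delta_rot":[0,0,0.1],"hand":-1},{"xyz":[-50,114,-5],"delta_rot":[0,0,0.2],"hand":-1},{"xyz":[-76,171,-5],"delta_rot":[0,0,0.3],"hand":-1},{"xyz":[-102,228,-5],"delta_rot":[0,0,0.4],"hand":-1},{"xyz":[-128,285,-5],"delta_rot":[0,0,0.48],"hand":-1}]'
python3 -m handwheel '[{"xyz":[0,0,0],"delta_rot":[0,0,0],"hand":-1},{"xyz":[0,0,0],"delta_rot":[0,0,0],"hand":-1},{"xyz":[0,0,0],"delta_rot":[0,0,0],"hand":-1},{"xyz":[0,0,0],"delta_rot":[0,0,0],"hand":-1},{"xyz":[0,0,0],"delta_rot":[0,0,0],"hand":-1}]'
python3 -c "
from h import *
go([.683,.150,.267],60);save('wrist','w6',(200,100,440,300),3);save('top','top6')
c=cv2.imread('pics/raw_top6.png')[140:310,150:350]
a=cv2.imread('pics/w6.png');b=cv2.resize(c,(0,0),fx=3,fy=3);cv2.imwrite('pics/w6.png',cv2.resize(np.hstack([a[:510],b[:510]]),None,fx=.6,fy=.6))"
```

```text
time_s: 32.58
position: [0.6825, 0.1485, 0.3483]
tcp_rot: [[0.501, 0.865, 0.0], [0.865, -0.501, 0.0], [0.0, 0.0, -1.0]]
force: [0.4, 0.4, -0.3]
opening: 1.001
grasp_force: 0.0
time_s: 33.2
position: [0.6805, 0.1503, 0.3482]
tcp_rot: [[0.498, 0.867, 0.001], [0.867, -0.498, 0.0], [0.0, 0.001, -1.0]]
force: [-0.4, -0.2, -0.1]
opening: 0.999
grasp_force: 0.0
t 33.2 pos [0.6805 0.1503 0.3482] A 60.2 tilt [0.001 0.   ] open 0.999 gf 0.0 F [-0.4 -0.2 -0.1] 
 SHIFT [ 1.   2.3 81.2] TURN 0.003
```

View pics/w6.png

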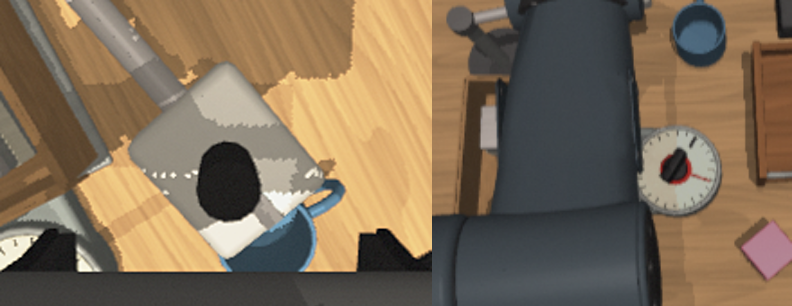

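Handle is between the fingers as before. Descend, grip, compute the arc.

```bash
python3 -m handwheel '[{"xyz":[1,2,25],"delta_rot":[0,0,0],"hand":-1},{"xyz":[1,2,55],"delta_rot":[0,0,0],"hand":-1},{"xyz":[1,2,80],"delta_rot":[0,0,0],"hand":-1},{"xyz":[1,2,80],"delta_rot":[0,0,0],"hand":1},{"xyz":[1,2,80],"delta_rot":[0,0,0],"hand":1}]'
python3 -m handwheel '[{"xyz":[0,0,0],"delta_rot":[0,0,0],"hand":1},{"xyz":[0,0,0],"delta_rot":[0,0,0],"hand":1},{"xyz":[0,0,0],"delta_rot":[0,0,0],"hand":1},{"xyz":[0,0,0],"delta_rot":[0,0,0],"hand":1},{"xyz":[0,0,0],"delta_rot":[0,0,0],"hand":1}]'
python3 -c "
from h import *
H=np.array([.649,.364])
s=bot.read_state();p=np.array(s['position']);R=np.array(s['tcp_rot']);v=p[:2]-H;r=np.hypot(*v);a0=np.degrees(np.arctan2(v[1],v[0]));print(r,a0,s['opening'],s['grasp_force'])
for a in np.linspace(a0,-157.6,16)[1:]:
  a=np.radians(a);q=np.r_[H+.2155*np.array([np.cos(a),np.sin(a)]),p[2]];print(np.round(q,3),np.round(R.T@(q-p)*1000,1))"
```

```text
time_s: 33.92
position: [0.684, 0.1495, 0.2688]
tcp_rot: [[0.499, 0.867, 0.002], [0.867, -0.499, 0.0], [0.001, 0.002, -1.0]]
force: [0.5, 0.4, 0.5]
opening: 0.852
grasp_force: 0.0
time_s: 34.55
position: [0.6841, 0.1484, 0.2676]
tcp_rot: [[0.499, 0.867, 0.002], [0.867, -0.499, -0.002], [-0.001, 0.003, -1.0]]
force: [-0.1, -1.0, 0.3]
opening: 0.291
grasp_force: 30.5
0.2184041247172865 -80.7546056497601 0.2911739185992459 30.50181107595563
[0.664 0.149 0.268] [ -9.2 -17.3  -0. ]
[0.645 0.149 0.268] [-19.3 -33.7  -0.1]
[0.626 0.15  0.268] [-27.8 -51.   -0.1]
[0.607 0.153 0.268] [-34.8 -68.9  -0.2]
[0.588 0.157 0.268] [-40.2 -87.4  -0.2]
[0.57  0.163 0.268] [ -43.8 -106.4   -0.2]
[0.552 0.171 0.268] [ -45.8 -125.5   -0.3]
[0.536 0.181 0.268] [ -46.1 -144.8   -0.4]
[0.52  0.192 0.268] [ -44.6 -164.    -0.4]
[0.505 0.204 0.268] [ -41.4 -183.    -0.5]
[0.491 0.217 0.268] [ -36.5 -201.6   -0.5]
[0.479 0.232 0.268] [ -30.  -219.7   -0.6]
[0.468 0.248 0.268] [ -21.9 -237.2   -0.6]
[0.458 0.264 0.268] [ -12.3 -253.9   -0.7]
[0.45  0.282 0.268] [  -1.2 -269.7   -0.7]
```

```bash
python3 -m handwheel '[{"xyz":[-10,-17,0],"delta_rot":[0,0,0],"hand":1},{"xyz":[-20,-34,0],"delta_rot":[0,0,0],"hand":1},{"xyz":[-29,-51,0],"delta_rot":[0,0,0],"hand":1},{"xyz":[-36,-69,0],"delta_rot":[0,0,0],"hand":1},{"xyz":[-41,-87.5,0],"delta_rot":[0,0,0],"hand":1}]'
python3 -m handwheel '[{"xyz":[-4,-19,0],"delta_rot":[0,0,0],"hand":1},{"xyz":[-6,-38,0],"delta_rot":[0,0,0],"hand":1},{"xyz":[-6,-57.5,0],"delta_rot":[0,0,0],"hand":1},{"xyz":[-4.5,-76.5,0],"delta_rot":[0,0,0],"hand":1},{"xyz":[-1,-95.5,0],"delta_rot":[0,0,0],"hand":1}]'
python3 -m handwheel '[{"xyz":[5,-18.5,0],"delta_rot":[0,0,0],"hand":1},{"xyz":[11.5,-36.5,0],"delta_rot":[0,0,0],"hand":1},{"xyz":[19.5,-54,0],"delta_rot":[0,0,0],"hand":1},{"xyz":[29,-71,0],"delta_rot":[0,0,0],"hand":1},{"xyz":[40,-87,0],"delta_rot":[0,0,0],"hand":1}]'
python3 -c "
from h import *
go([.45,.282,.268])"
```

```text
time_s: 35.17
position: [0.5871, 0.1479, 0.2676]
tcp_rot: [[0.501, 0.866, -0.001], [0.866, -0.5, -0.019], [-0.017, 0.009, -1.0]]
force: [-0.5, -24.1, 2.0]
opening: 0.262
grasp_force: 31.8
time_s: 35.8
position: [0.4947, 0.1935, 0.2675]
tcp_rot: [[0.497, 0.867, -0.021], [0.867, -0.498, -0.024], [-0.032, -0.006, -0.999]]
force: [-18.5, -26.5, 17.8]
opening: 0.192
grasp_force: 33.3
time_s: 36.42
position: [0.4343, 0.2766, 0.2654]
tcp_rot: [[0.497, 0.867, -0.031], [0.867, -0.497, -0.015], [-0.028, -0.019, -0.999]]
force: [-21.3, -10.7, 9.8]
opening: 0.013
grasp_force: 12.1
t 36.4 pos [0.4343 0.2766 0.2654] A 60.2 tilt [-0.031 -0.015] open 0.013 gf 12.1 F [-21.3 -10.7   9.8] 
 SHIFT [12.4 10.9 -3.2] TURN 0
```

```bash
python3 -m handwheel '[{"xyz":[0,0,-30],"delta_rot":[0,0,0],"hand":1},{"xyz":[0,0,-80],"delta_rot":[0,0,0],"hand":1},{"xyz":[0,0,-80],"delta_rot":[0,0,0],"hand":-1},{"xyz":[0,0,-80],"delta_rot":[0,0,0],"hand":-1},{"xyz":[0,0,-80],"delta_rot":[0,0,0],"hand":-1}]'
python3 -c "
from h import *
rs();m=vision.camera_model('wrist');np.save('w7.npy',m);save('wrist','w7');save('top','top7')
a=cv2.imread('pics/raw_w7.png');c=cv2.imread('pics/raw_top7.png')[120:290,130:330]
cv2.imwrite('pics/w7.png',np.hstack([cv2.resize(a[:,160:480],(400,500)),cv2.resize(c,(400,340)) if 0 else cv2.copyMakeBorder(cv2.resize(c,(400,340)),0,160,0,0,cv2.BORDER_CONSTANT)]))"
```

```text
time_s: 37.05
position: [0.4474, 0.282, 0.3461]
tcp_rot: [[0.499, 0.867, -0.003], [0.867, -0.499, -0.001], [-0.002, -0.002, -1.0]]
force: [-1.2, -0.5, -0.7]
opening: 0.26
grasp_force: 0.0
t 37.0 pos [0.4474 0.282  0.3461] A 60.1 tilt [-0.003 -0.001] open 0.26 gf 0.0 F [-1.2 -0.5 -0.7] 
 SHIFT [0. 0. 0.] TURN 0
```

View pics/w7.png

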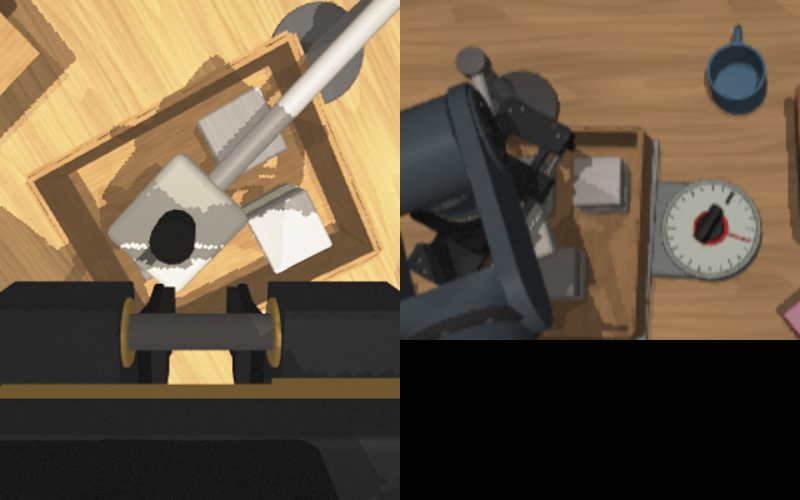

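```bash
python3 -c "
from h import *
m=np.load('w7.npy',allow_pickle=True).item()
print(unproj(m,160+175*.8,.8*242,.292),unproj(m,160+175*.8,.8*238,.27))"
```

```text
[0.44471132 0.3043906  0.292     ] [0.44209816 0.30277958 0.27      ]
```

```bash
python3 -m handwheel '[{"xyz":[0,0,-30],"delta_rot":[0,0,0],"hand":-1},{"xyz":[-50,29,-40],"delta_rot":[0,0,0],"hand":-1},{"xyz":[-100,58,-40],"delta_rot":[0,0,0],"hand":-1},{"xyz":[-150,87,-40],"delta_rot":[0,0,0],"hand":-1},{"xyz":[-200,116,-40],"delta_rot":[0,0,0],"hand":-1}]'
python3 -m handwheel '[{"xyz":[-50,29,0],"delta_rot":[0,0,0],"hand":-1},{"xyz":[-100,58,0],"delta_rot":[0,0,0],"hand":-1},{"xyz":[-150,87,0],"delta_rot":[0,0,0],"hand":-1},{"xyz":[-150,87,0],"delta_rot":[0,0,0],"hand":-1},{"xyz":[-150,87,0],"delta_rot":[0,0,0],"hand":-1}]'
python3 -c "
from h import *
rs();save('top','top8',(150,130,350,310),4);save('scene','scene8')"
```

```text
time_s: 37.78
position: [0.4487, 0.0495, 0.387]
tcp_rot: [[0.498, 0.867, -0.001], [0.867, -0.498, 0.0], [-0.0, -0.001, -1.0]]
force: [0.7, -0.9, 0.9]
opening: 0.917
grasp_force: 0.0
time_s: 38.4
position: [0.4493, -0.122, 0.3868]
tcp_rot: [[0.499, 0.866, -0.002], [0.866, -0.499, 0.002], [0.001, -0.002, -1.0]]
force: [0.1, 0.2, -0.6]
opening: 0.998
grasp_force: 0.0
t 38.4 pos [ 0.4493 -0.122   0.3868] A 60.0 tilt [-0.002  0.002] open 0.998 gf 0.0 F [ 0.1  0.2 -0.6] 
 SHIFT [0. 0. 0.] TURN 0
```

View pics/top8.png

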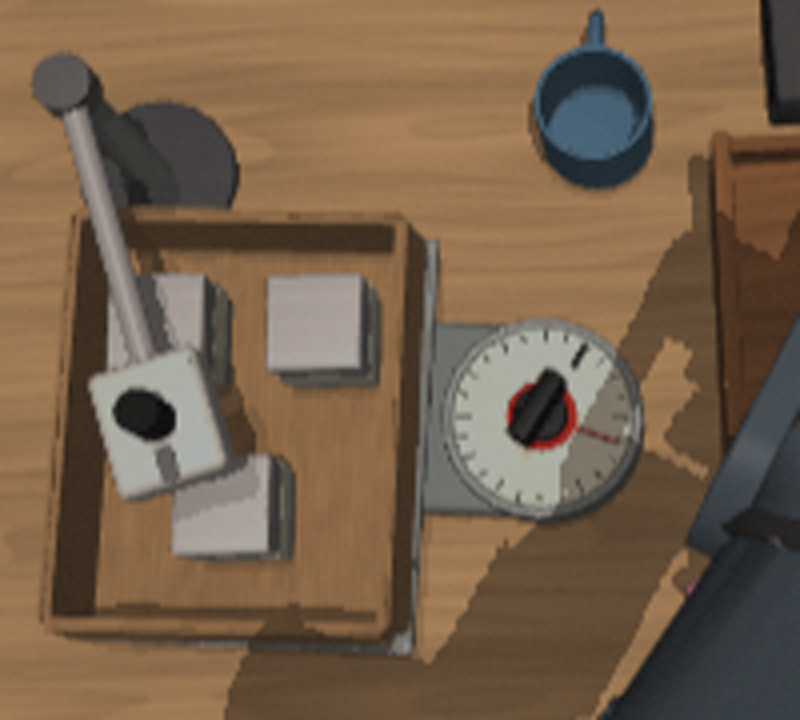

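```bash
python3 -c "
from h import *
m=vision.camera_model('top')
f=lambda x,y,z:unproj(m,150+x/4,130+y/4,z)
h=f(134,408,.292);hb=f(152,422,.25);w=[f(x,y,.248) for x,y in((90,380),(190,347),(230,462),(128,499))]
z=.148;c=sum(f(x,y,z) for x,y in((80,214),(412,222),(386,637),(44,630)))/4
print(h,hb,sum(w)/4,c,np.hypot(*(h-c)[:2]),np.hypot(*(sum(w)/4-c)[:2]))"
```

```text
[0.4434717  0.30524929 0.292     ] [0.44102791 0.30577239 0.25      ] [0.44137984 0.30199195 0.248     ] [0.4536039  0.28257208 0.148     ] 0.02483781374769298 0.022946873857793426
```

```bash
python3 -c "
from rig import workorder
print(workorder.hand_in())"
```

```text
the job is handed in; nothing more can be done
None
```

The job is handed in but no verdict came back. The scale was zeroed with the empty carton on it, with the zero bar about 1.4 mm from the pointer. All three tins stand in the carton below the rim. The fingers slipped off the reader's handle near the end of the swing back and I left it there, with the window measured at about 24 mm from the carton centre (limit 40 mm).

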